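# Close the checking-stand drawer and rock the angle gauge onto its mark

## Task

The timber offcut to be checked lies in the drawer of the checking stand, with the angle gauge tipped over on it. Push the drawer fully home first, then rock the gauge on the bead across the offcut (pressing down its raised end does it) until the swinging needle comes to rest pointing at the mark tab on the dial's rim, and finish while still holding the gauge there. Do not touch the needle or the tab, do not lift the gauge off the bead, and leave the other things on the bench alone.

Things in the scene. Friction and masses are not known exactly. Their poses are not given: they have to be found in the camera images.
- stand: Fixed checking stand, 147 (x) x 262 (y) x 38 mm: dark base plate with two aluminium guide rails. Origin under its middle on the bench, its x axis points the way the drawer closes (away from the robot), y to the left, z up.
- drawer (a joint): Opening of the stand's drawer in m: 0 = fully home against its stop, up to 0.07 = pulled out towards the robot along the stand's -x. It moves stiffly (about 4 N of friction), stays where it is left, and has no spring.
- drawer_lip (a point): Middle of the front face of the drawer's aluminium pull lip (100 mm wide, 16 mm high, standing 21 mm out from the grey front panel). The face looks along the stand's -x; the lip spans 8 mm above and below this point, whose height is 34 mm. The front panel's top edge is 54 mm above the bench. Push here along the stand's +x.
- stud: Timber board offcut, 100 (x) x 200 (y) x 38 mm, fixed in the drawer, its top 54 mm above the bench, with a half-round wooden bead (16 mm wide, 18 mm proud, 100 mm long along the stand's x) across the middle of its top. Origin: centre of its underside.
- bead_top (a point): Top of the bead, at its middle, 72 mm above the bench. The gauge rocks on it.
- gauge: Loose angle gauge: aluminium bar 30 (x) x 280 (y) x 14 mm across the bead, roughly along the stand's y; on its middle a round white dial 92 mm across (centre 64 mm above the bar's underside, face to -x), on its +y end a dark steel weight. Origin: middle of the bar's underside; z up through the dial. Starts tipped 0.18 rad, weighted end down, and can rock 0.18 rad past level.
- pad_top (a point): Middle of the top of the round black press pad (26 mm across, 5 mm high) on the raised, unweighted end of the bar, 122 mm from the bar's middle on -y. About 2 N presses it down, 12 mm per 0.1 rad of gauge turn; let go, the gauge tips back.
- pointer: Freely swinging weighted pointer at the dial's front: black needle upward, steel bob below. Origin at the dial's centre, x axis along its pivot. It stays upright by gravity as the gauge is tipped, swinging for about a second or two after each movement.
- needle_tip (a point): Tip of the needle, 44 mm from the dial's centre.
- mark: Mark tab, a dark steel clip 6 mm wide and 20 mm high on the upper rim of the dial. It turns with the gauge and is set somewhere along the rim at the start; it stays there. Origin at the dial's centre, z axis out through the tab.
- mark_point (a point): The point on the dial's face, 44 mm from its centre, that the tab marks: the needle tip must be here. It lies on the weighted (+y) side of the needle tip or the other, moving with the gauge; pressing the pad down turns it towards -y relative to the needle.
- wrench: Spanner, 184 mm, lying on the bench; a bystander.
- torch: Black torch, 122 mm, lying on the bench; a bystander.
- pliers: Pliers with black handles, 190 mm, lying on the bench; a bystander.
- tape_measure: Black tape measure, 37 x 80 x 69 mm; a bystander.

How it is judged:
By the outcome, as a careful person would: the job done as asked, in the order asked, and still so for the second after the job is handed in, while the arm keeps its last pose, push and grip.
It also fails if it takes over 64 s, if anything falls off the work surface, if the arm or the gripper's body presses on something with over 40 N, if the wrist force passes 120 N, or if a joint passes its speed limit or range.

## Robot

A 7-joint arm with a two-finger parallel gripper is mounted at the origin on the work surface; the furniture and walls round the work are solid. World frame = base frame: x ahead of the robot, y to its left, z up, the work surface at z = 0. Lengths are in m, angles in rad, forces in N, time in s.
With the tool pointing down it reaches from about 0.425 to 1.025 m from the base axis. Payload 9.4 kg.
Tool frame: the origin (TCP) lies on the centre line of the jaws, within the pads' length; the fingertips stand env.tip_reach ahead of it and the grasp point (between the pads) lies 11 mm behind it (env.tip_reach is the distance from the TCP to the fingertips, in m); x points along the fingers, y is the direction in which the jaws open and shut, and the axes are right-handed (so a half turn about x gives the same grasp; the last joint's range is limited). The gripper opens to 93 mm and grips with 3 to 60 N. Pads are 15 mm wide; open, the fingers measure 128 mm over their backs; the gripper's body (75 mm by 188 mm) begins 65 mm behind the grasp point.
Start: joints at [-1.21, 0.599, -0.003, 1.599, 0.002, 0.943, -0.08], TCP at [0.307, 0.657, 0.227] pointing down, gripper open.
Joint ranges: [-2.57, 2.57], [-0.35, 1.97], [-1.29, 1.29], [0.11, 2.56], [-1.05, 4.19], [0.11, 1.86], [-2.63, 2.63]. Speed limits (rad/s): [2.22, 2.22, 3.01, 3.01, 3.14, 3.14, 3.14].

## Interface

Orientations are given as a unit quaternion [x, y, z, w].
In Python, from bench import env gives the robot as it stands. The module is installed in compiled form; this text tells all that it offers.
- The arm moves only by the shell command python3 -m inch 'ROWS' [FORCE]. ROWS is a JSON object of lists of equal length, an entry for each row: "grip": the opening, from -1 (shut) to 1 (fully open); "slide": the shift along the tool's x, y, z in cm, a list of three; "yaw": the turn about the tool's x in rad. In form: {"grip": [grip, ...], "slide": [[dx, dy, dz], ...], "yaw": [yaw, ...]}. A call has 1 to 20 rows; each row shifts and turns the commanded pose from where the row before left it, along the tool's axes as they then stand; what a row does not reach is not made up. A row lasts 1/8 s, in which the tool goes at most 62.5 mm and 10.7 degrees, less where a joint would pass 70% of its speed; a pose out of reach is approached as far as the arm can. A call with a gripper value outside its range is refused whole. The fingers move at their own pace and stop on an object; FORCE is the grip in N (left out, the last holds). Time passes only in rows, so rows that do not move let the fingers close. It gives the time, the measured TCP pose, the force and the opening at its end, in the units of the state.
- env.get_obs(): the state, without advancing time (a new reading comes with each control period).
- env.camera(name): name is "scene" or "top" or "wrist"; returns the picture (384x512x3 uint8, red, green, blue); there is no depth.
- env.calibration(name): a dict with "K" (3x3 intrinsics, pixels), "distortion" ([k1, k2, p1, p2, k3] as OpenCV has them; the pictures are not rectified), "view" (4x4, takes a point from world to camera coordinates). Camera axes: x right, y up, looking along -z (the intrinsics and any distortion apply to the point x, -y, -z); pixel columns grow to the right and rows downward; lengths in m; the calibration is good to about 2 mm. A picture is of the moment at which its call begins: read the wrist's pose just before it. calibration takes no time and is no camera call; for the wrist camera it gives the pose at the moment of the call.
- env.close_job(): hands the job in, once; it reports no verdict.
The state is a dict: "clock": time; "joints": joint angles; "joint_velocities": joint speeds; "tau": joint torques, N m; "tool_pos": TCP position; "ee_rot": TCP orientation; "ft_force": force on the tool from outside, world axes, zero at the start; "ft_torque": the same for the moment, N m; "gripper_width": finger opening in m.
Only numpy, scipy, OpenCV 4.12 (cv2) and the standard library are available. Lean on these libraries where they do the work, as an engineer would, in place of code of your own. Each camera call takes 0.05 s, during which the arm holds its last target.

## Working session

There is one attempt and no reset: what is moved stays moved. The work goes in short steps, Python scripts to look and compute and a shell command to move; the robot and the scene stay as the last step left them, time stands still between calls to the robot, and variables do not carry over. Pictures are saved under pics/ and viewed, and the job is handed in when it is done.

```bash
mkdir -p pics
cat > h.py <<'E'
import numpy as np, cv2
from bench import env
def snap(cam,name,crop=None,scale=1):
    im=env.camera(cam)
    if crop: im=im[crop[1]:crop[3],crop[0]:crop[2]]
    if scale!=1: im=cv2.resize(im,None,fx=scale,fy=scale,interpolation=cv2.INTER_CUBIC)
    cv2.imwrite('pics/'+name+'.png',im[:,:,::-1])
def ray(cam,uv):
    c=env.calibration(cam);K=np.array(c['K']);d=np.array(c['distortion']);V=np.array(c['view'])
    p=cv2.undistortPoints(np.array([[uv]],float),K,d)[0,0]
    r=V[:3,:3].T@np.array([p[0],-p[1],-1.]);o=-V[:3,:3].T@V[:3,3]
    return o,r/np.linalg.norm(r)
def atz(cam,uv,z):
    o,r=ray(cam,uv);return o+r*(z-o[2])/r[2]
def proj(cam,P):
    c=env.calibration(cam);K=np.array(c['K']);d=np.array(c['distortion']);V=np.array(c['view'])
    q=(V[:3,:3]@np.atleast_2d(P).T).T+V[:3,3]
    q=q*[1,-1,-1]
    return cv2.projectPoints(q,np.zeros(3),np.zeros(3),K,d)[0][:,0]
E
python3 - <<'E'
from h import *
o=env.get_obs();print(o['clock'],o['tool_pos'],o['ee_rot'],o['gripper_width'],env.tip_reach)
for c in('scene','top'):
    snap(c,c+'0');o,r=ray(c,(256,192));print(c,o,r)
E
```

```text
0.0 [0.30717272 0.6561866  0.2257579 ] [ 0.15298274  0.6903058  -0.15406254  0.69017311] 0.09282973083224708 0.008
scene [ 0.07245551 -0.74374112  0.75712838] [ 0.43014138  0.69349732 -0.57796182]
top [0.36082503 0.02633803 1.25983468] [ 0.15311912 -0.03278671 -0.98766369]
```

View pics/scene0.png

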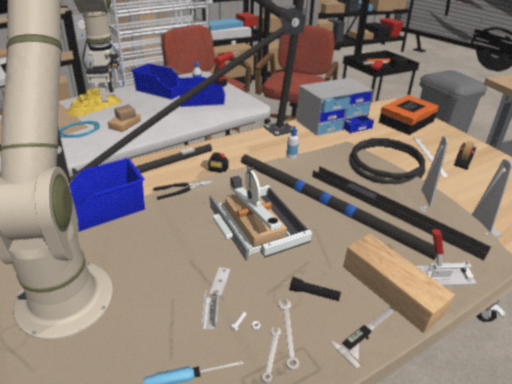

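View pics/top0.png

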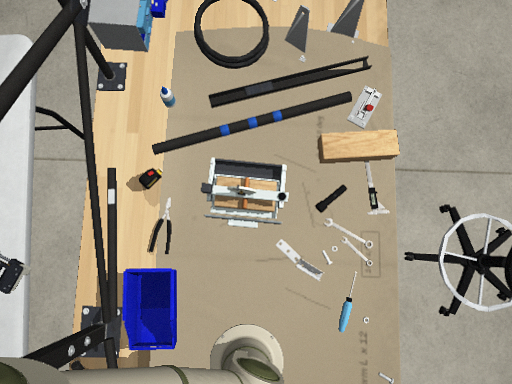

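Run:
```python
from h import *
snap('top','top1',(190,145,300,235),7)
snap('scene','scene1',(195,160,325,260),6)
```

```text
(no output)
```

View pics/top1.png

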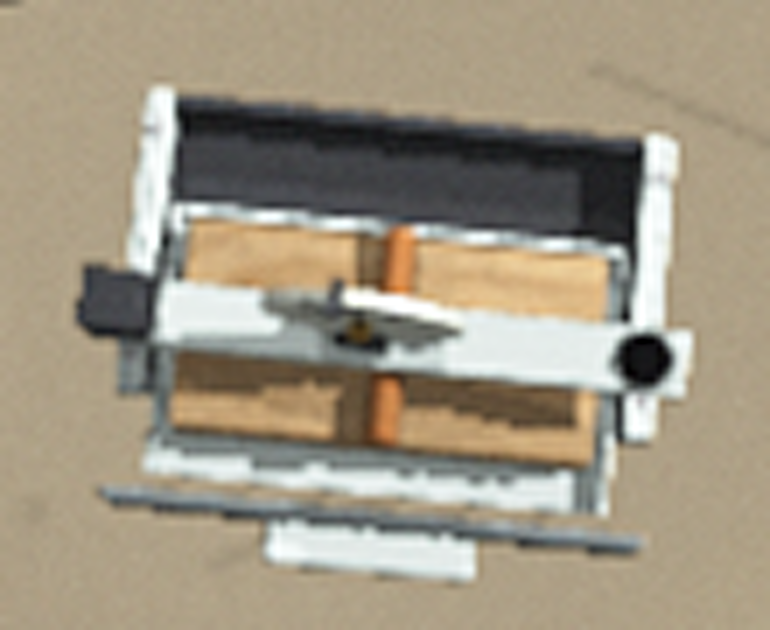

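View pics/scene1.png

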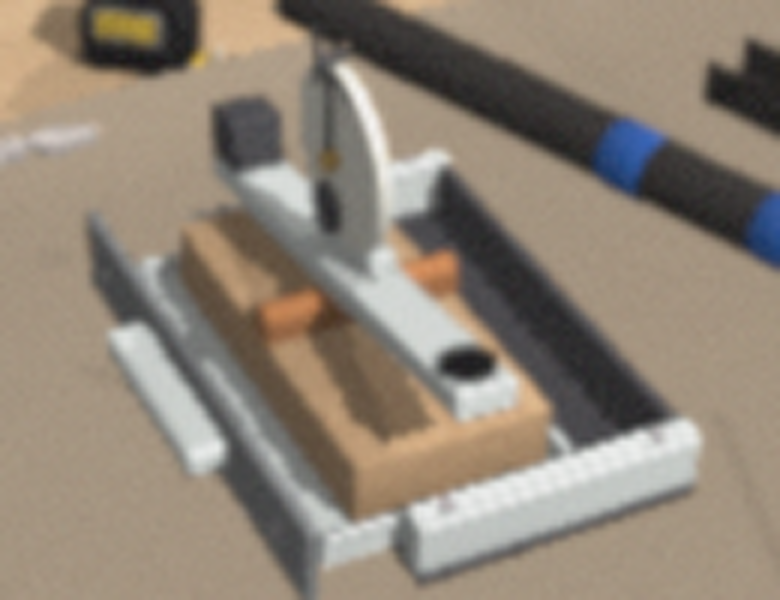

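Run:
```python
from h import *
f=lambda u,v:(190+u/7-.43,145+v/7-.43)
np.set_printoptions(precision=4,suppress=True)
for n,uv,z in [('lipL',(266,560),.042),('lipR',(476,578),.042),('panL',(102,490),.054),('panR',(642,545),.054),('railLb',(160,88),.038),('railRb',(662,138),.038),('railRf',(638,440),.038),('beadb',(402,230),.068),('beadf',(385,440),.068),('pad',(645,360),.072+.014+.005+.022)]:
    print(n,atz('top',f(*uv),z))
o=env.get_obs();R=__import__('scipy.spatial.transform',fromlist=['Rotation']).Rotation.from_quat(o['ee_rot']).as_matrix();print(R)
c=env.calibration('wrist');V=np.array(c['view']);p=-V[:3,:3].T@V[:3,3];print(R.T@(p-o['tool_pos']),R.T@V[:3,:3].T,c['K'])
```

```text
lipL [0.4384 0.0763 0.042 ]
lipR [ 0.433  -0.0224  0.042 ]
panL [0.4678 0.1534 0.054 ]
panR [ 0.4499 -0.099   0.054 ]
railLb [0.6648 0.1366 0.038 ]
railRb [ 0.6485 -0.1072  0.038 ]
railRf [ 0.501  -0.0979  0.038 ]
beadb [0.593  0.0176 0.068 ]
beadf [0.4938 0.0224 0.068 ]
pad [ 0.5286 -0.0929  0.113 ]
[[-0.0003  0.4239  0.9057]
 [-0.0009  0.9057 -0.4239]
 [-1.     -0.001   0.0001]]
[-0.1581 -0.0002 -0.0809] [[-0.0011  0.2856 -0.9584]
 [ 1.      0.0003 -0.001 ]
 [-0.     -0.9584 -0.2856]] [[282.4432   0.     258.3857]
 [  0.     282.4432 196.3312]
 [  0.       0.       1.    ]]
```

```bash
python3 -m inch '{"grip":[-1,-1,-1,-1,-1,-1,-1,-1,-1,-1,-1,-1,-1,-1,-1,-1],"slide":[[0,0,0],[0,0,0],[0,-4.8,2.4],[0,-4.8,2.4],[0,-4.8,2.4],[0,-4.8,2.4],[0,-4.8,2.4],[0,-4.8,2.4],[0,-4.8,2.4],[0,-4.8,0],[0,-4.8,0],[0,-4.8,0],[0,-4.8,0],[0,-4.8,0],[0,-4.8,0],[0,-4.8,0]],"yaw":[-0.186,-0.186,0,0,0,0,0,0,0,0,0,0,0,0,0,0]}'
python3 - <<'E'
from h import *
snap('wrist','w0');o=env.get_obs();print(o['clock'],o['tool_pos'],o['ee_rot'],o['ft_force'],o['gripper_width'])
E
```

```text
clock: 2.2
tool_pos: [0.4307, -0.0265, 0.2268]
ee_rot: [0.023, 0.707, -0.023, 0.707]
ft_force: [1.2, 0.4, 0.5]
gripper_width: 0.0004
2.25 [ 0.42947923 -0.03224673  0.22671107] [ 0.02432885  0.70681109 -0.02607427  0.70650288] [-1.89606439 -5.40975141 -0.9530566 ] 0.0003287645919952267
```

View pics/w0.png

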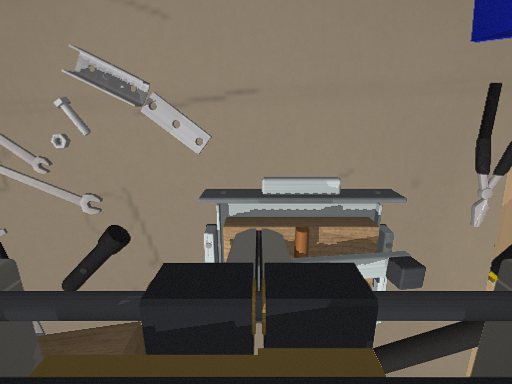

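```bash
python3 - <<'E'
from h import *
np.set_printoptions(precision=4,suppress=True)
for uv in [(263,178),(340,178)]: print(atz('wrist',uv,.042))
E
python3 -m inch '{"grip":[-1,-1,-1,-1,-1],"slide":[[4,3,-1],[4,3,-1],[4,0,0],[0,0,0],[0,0,0]],"yaw":[0,0,0,0,0]}'
python3 - <<'E'
from h import *
np.set_printoptions(precision=4,suppress=True)
o=env.get_obs();print(o['clock'],o['tool_pos'],o['ee_rot'],o['ft_force'])
snap('wrist','w1')
E
```

```text
[ 0.4275 -0.0262  0.042 ]
[0.4343 0.0692 0.042 ]
clock: 2.88
tool_pos: [0.4151, 0.0361, 0.1074]
ee_rot: [0.023, 0.707, -0.023, 0.707]
ft_force: [-0.3, -0.1, -0.7]
gripper_width: 0.0002
2.875 [0.4151 0.0361 0.1074] [ 0.0234  0.7066 -0.0235  0.7068] [-0.337  -0.0742 -0.7223]
```

View pics/w1.png

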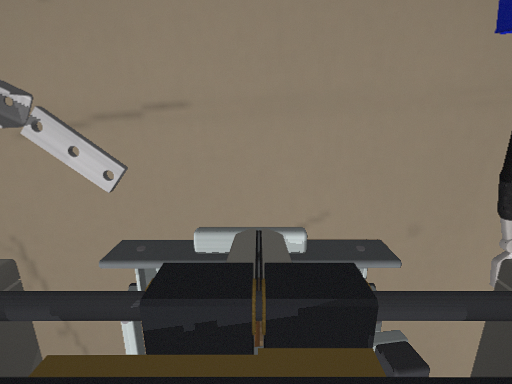

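```bash
python3 - <<'E'
from h import *
np.set_printoptions(precision=4,suppress=True)
for uv in [(195,227),(306,227)]: print(atz('wrist',uv,.042))
E
python3 -m inch '{"grip":[-1,-1,-1,-1],"slide":[[0,-0.9,-0.6],[3.5,0,0],[3.8,0,0],[0,0,0]],"yaw":[0,0,0,0]}'
```

```text
[ 0.4253 -0.0184  0.042 ]
[0.4317 0.0763 0.042 ]
clock: 3.42
tool_pos: [0.4083, 0.022, 0.0578]
ee_rot: [0.018, 0.707, -0.029, 0.706]
ft_force: [1.1, 0.0, 0.1]
gripper_width: 0.0005
```

```bash
python3 -m inch '{"grip":[-1,-1],"slide":[[0,0,0],[0,0,0]],"yaw":[0,0]}'
```

```text
clock: 3.68
tool_pos: [0.409, 0.0227, 0.0585]
ee_rot: [0.018, 0.707, -0.029, 0.707]
ft_force: [-0.0, -0.6, 0.4]
gripper_width: 0.0005
```

```bash
python3 -m inch '{"grip":[-1,-1,-1],"slide":[[0,0,0.4],[2.4,0,0],[0,0,0]],"yaw":[0,0,0]}'; python3 -c "
from bench import env
print(env.get_obs()['joints'].round(3))"
```

```text
clock: 4.05
tool_pos: [0.4133, 0.021, 0.0397]
ee_rot: [0.016, 0.707, -0.03, 0.706]
ft_force: [-1.0, -0.4, 0.5]
gripper_width: 0.0002
[-0.141  0.615 -0.089  2.438  0.624  0.119  0.67 ]
```

```bash
python3 -m inch '{"grip":[-1,-1,-1,-1],"slide":[[0,0,0.8],[0.4,0.3,0.6],[0,0,0.8],[0,0,0.8]],"yaw":[0,0,0,0]}'; python3 -m inch '{"grip":[-1,-1,-1],"slide":[[0,0,0.7],[0,0,0.7],[0,0,0]],"yaw":[0,0,0]}'
python3 - <<'E'
from h import *
snap('wrist','w2')
E
```

```text
clock: 4.55
tool_pos: [0.4431, 0.022, 0.0359]
ee_rot: [0.016, 0.707, -0.03, 0.706]
ft_force: [-4.4, 0.5, -2.7]
gripper_width: 0.0001
clock: 4.92
tool_pos: [0.459, 0.0211, 0.0361]
ee_rot: [0.017, 0.706, -0.03, 0.707]
ft_force: [0.2, 0.2, -0.2]
gripper_width: 0.0006
```

View pics/w2.png

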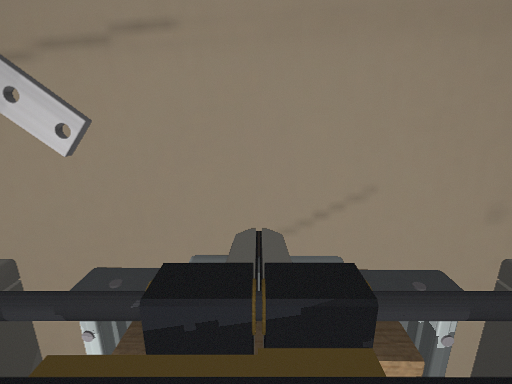

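```bash
for i in 1 2; do :; done; python3 -m inch '{"grip":[-1,-1,-1],"slide":[[0,0,0.6],[0,0,0.6],[0,0,0.6]],"yaw":[0,0,0]}'; python3 -m inch '{"grip":[-1,-1],"slide":[[0,0,0.4],[0,0,0.4]],"yaw":[0,0]}'
```

```text
clock: 5.35
tool_pos: [0.4686, 0.0199, 0.0358]
ee_rot: [0.015, 0.711, -0.03, 0.703]
ft_force: [-33.3, 11.2, 25.7]
gripper_width: 0.0006
clock: 5.6
tool_pos: [0.4688, 0.0194, 0.0355]
ee_rot: [0.013, 0.715, -0.03, 0.699]
ft_force: [-51.5, 17.4, 43.1]
gripper_width: 0.0005
```

```bash
python3 -m inch '{"grip":[-1,-1],"slide":[[0,0,0.4],[0,0,0.3]],"yaw":[0,0]}'
python3 - <<'E'
from h import *
snap('top','t2',(190,145,300,235),7)
E
```

```text
clock: 5.85
tool_pos: [0.4689, 0.019, 0.0353]
ee_rot: [0.011, 0.718, -0.031, 0.695]
ft_force: [-68.4, 22.1, 56.2]
gripper_width: 0.0002
```

View pics/t2.png

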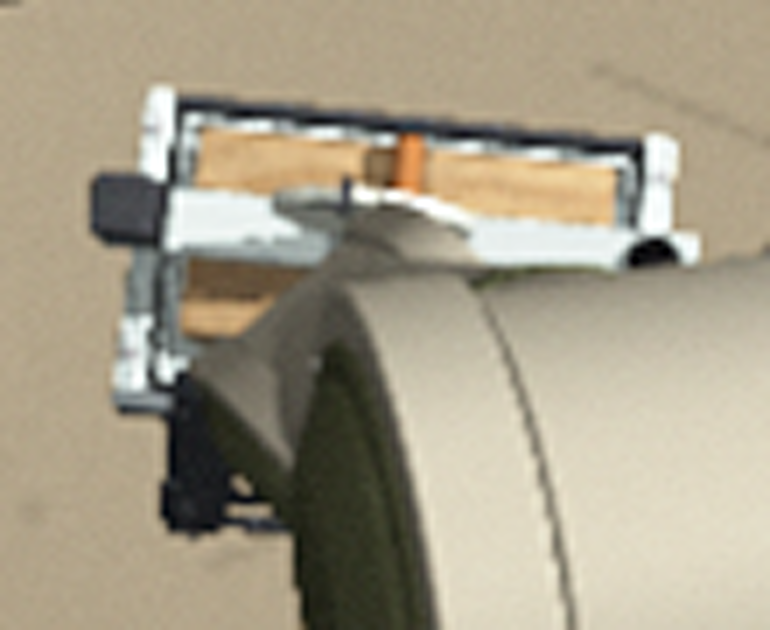

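```bash
python3 -m inch '{"grip":[-1,-1,-1,-1,-1,-1,-1],"slide":[[0,0,-1.5],[0,0,-2],[-1,0,-1],[-5,0,0],[-6,0,0],[-6,0,0],[0,0,0]],"yaw":[0,0,0,0,0,0,0]}'
python3 - <<'E'
from h import *
o=env.get_obs();print(o['ee_rot'],o['ft_force'])
snap('top','t3',(190,145,300,235),7)
snap('wrist','w3')
E
```

```text
clock: 6.78
tool_pos: [0.4485, 0.0256, 0.2209]
ee_rot: [0.018, 0.703, -0.03, 0.71]
ft_force: [-0.3, 0.2, -0.5]
gripper_width: 0.0007
[ 0.01750675  0.70346133 -0.03035111  0.70986934] [-0.31450345  0.19245078 -0.48406746]
```

View pics/t3.png

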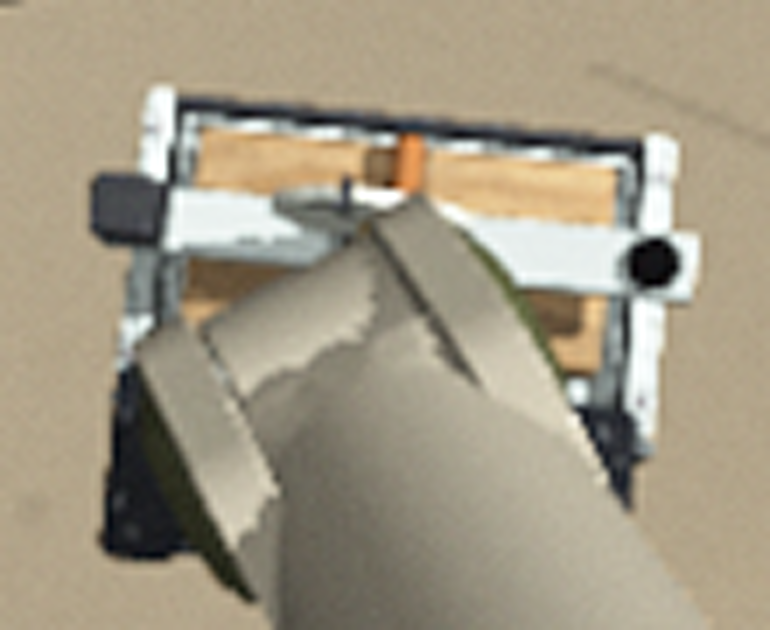

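View pics/w3.png

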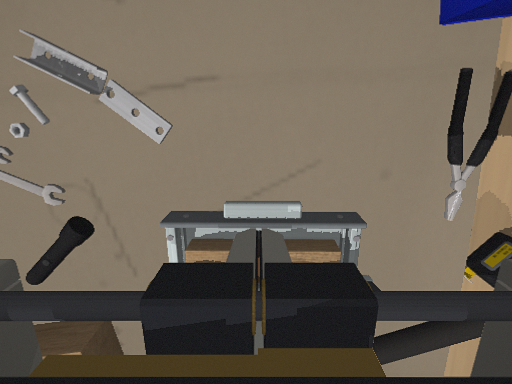

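```bash
cat >> h.py <<'E'
def camproj(tcp,th,P):
    c=env.calibration('wrist');K=np.array(c['K'])
    tx=np.array([0,0,-1.]);tz=np.array([np.cos(th),np.sin(th),0]);ty=np.cross(tz,tx)
    R=np.stack([tx,ty,tz],1)
    C=R@np.array([[-.0011,.2856,-.9584],[1,0,0],[0,-.9584,-.2856]])
    p=np.array(tcp)+R@np.array([-.1581,0,-.0809])
    q=(np.atleast_2d(P)-p)@C; q=q*[1,-1,-1]
    uv=q[:,:2]/q[:,2:]*K[0,0]+K[:2,2]
    return uv,p
E
python3 - <<'E'
from h import *
np.set_printoptions(precision=4,suppress=True)
f=lambda u,v:(190+u/7-.43,145+v/7-.43)
pad=atz('top',f(653,262),.1125);print('pad',pad)
print('weight', atz('top',f(128,208),.08),'tab',atz('top',f(347,180),.195))
th=-.066
bx=np.array([np.cos(th),np.sin(th),0]);by=np.array([-np.sin(th),np.cos(th),0])
m=pad+by*.122*np.cos(.18);m[2]=.136;print('mid',m)
D=[m,m+[0,0,.05],m-[0,0,.05],m+by*.046,m-by*.046]
for th in(-.9,-1.2,-1.57):
  for tcp in ([.45,-.05,.2],[.45,-.02,.2],[.43,-.05,.16],[.43,-.0,.16]):
    uv,p=camproj(tcp,th,D);print(th,tcp,p,uv.round().tolist())
E
```

```text
pad [ 0.5735 -0.0958  0.1125]
weight [0.5968 0.145  0.08  ] tab [0.5889 0.0423 0.195 ]
mid [0.5814 0.0239 0.136 ]
-0.9 [0.45, -0.05, 0.2] [0.3997 0.0134 0.3581] [[431.0, 239.0], [474.0, 270.0], [403.0, 218.0], [476.0, 201.0], [390.0, 274.0]]
-0.9 [0.45, -0.02, 0.2] [0.3997 0.0434 0.3581] [[406.0, 264.0], [441.0, 300.0], [382.0, 239.0], [448.0, 228.0], [366.0, 297.0]]
-0.9 [0.43, -0.05, 0.16] [0.3797 0.0134 0.3181] [[482.0, 278.0], [549.0, 328.0], [440.0, 247.0], [537.0, 236.0], [432.0, 317.0]]
-0.9 [0.43, -0.0, 0.16] [0.3797 0.0634 0.3181] [[430.0, 322.0], [478.0, 381.0], [399.0, 285.0], [480.0, 284.0], [385.0, 357.0]]
-1.2 [0.45, -0.05, 0.2] [0.4207 0.0254 0.3581] [[441.0, 189.0], [490.0, 209.0], [410.0, 175.0], [477.0, 136.0], [410.0, 236.0]]
-1.2 [0.45, -0.02, 0.2] [0.4207 0.0554 0.3581] [[422.0, 221.0], [464.0, 248.0], [395.0, 202.0], [455.0, 172.0], [393.0, 265.0]]
-1.2 [0.43, -0.05, 0.16] [0.4007 0.0254 0.3181] [[503.0, 214.0], [584.0, 247.0], [454.0, 194.0], [549.0, 153.0], [462.0, 268.0]]
-1.2 [0.43, -0.0, 0.16] [0.4007 0.0754 0.3181] [[463.0, 274.0], [524.0, 322.0], [424.0, 243.0], [503.0, 221.0], [426.0, 321.0]]
-1.57 [0.45, -0.05, 0.2] [0.4499 0.0309 0.3581] [[431.0, 122.0], [480.0, 125.0], [399.0, 120.0], [446.0, 55.0], [417.0, 181.0]]
-1.57 [0.45, -0.02, 0.2] [0.4499 0.0609 0.3581] [[424.0, 161.0], [470.0, 174.0], [395.0, 152.0], [439.0, 100.0], [411.0, 216.0]]
-1.57 [0.43, -0.05, 0.16] [0.4299 0.0309 0.3181] [[500.0, 124.0], [591.0, 128.0], [449.0, 121.0], [525.0, 42.0], [479.0, 194.0]]
-1.57 [0.43, -0.0, 0.16] [0.4299 0.0809 0.3181] [[482.0, 200.0], [557.0, 230.0], [437.0, 183.0], [504.0, 131.0], [464.0, 261.0]]
```

```bash
python3 -m inch '{"grip":[-1,-1,-1,-1,-1,-1,-1,-1,-1],"slide":[[0,-3.8,0],[0,-3.8,0],[0,0,0],[0,0,0],[0,0,0],[0,0,0],[1,0,0],[1,0,0],[0,0,0]],"yaw":[0,0,0.161,0.161,0.161,0.161,0.161,0.161,0.161]}'
python3 -m inch '{"grip":[-1,-1,-1],"slide":[[0,0,0],[0,0,0],[0,0,0]],"yaw":[0,0,0]}'
python3 - <<'E'
from h import *
o=env.get_obs();print(o['tool_pos'],o['ee_rot'],o['ft_force'],o['joints'])
snap('wrist','w4');snap('top','t4',(190,145,300,235),7)
snap('scene','s4',(195,140,325,240),6)
E
```

```text
clock: 8.0
tool_pos: [0.4396, -0.0509, 0.1956]
ee_rot: [0.392, 0.582, -0.405, 0.586]
ft_force: [0.2, 1.0, 0.8]
gripper_width: 0.0002
clock: 8.38
tool_pos: [0.4405, -0.051, 0.1973]
ee_rot: [0.391, 0.582, -0.403, 0.589]
ft_force: [-1.1, -0.5, 0.0]
gripper_width: 0.0005
[ 0.44045457 -0.0509659   0.19725291] [ 0.39087092  0.58194781 -0.40250832  0.58867964] [-1.08832363 -0.45172057  0.03108105] [ 0.16132554  0.32052617 -0.24084172  2.24230278  0.16793338  0.59662989
  0.1722982 ]
```

View pics/w4.png

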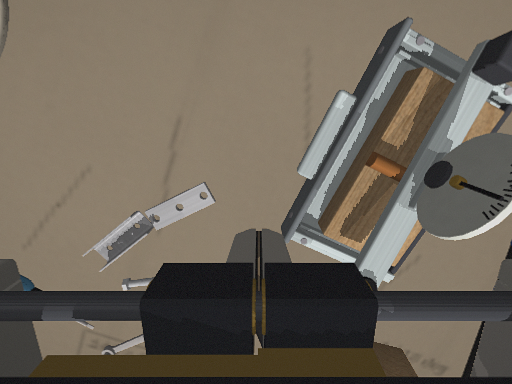

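View pics/t4.png

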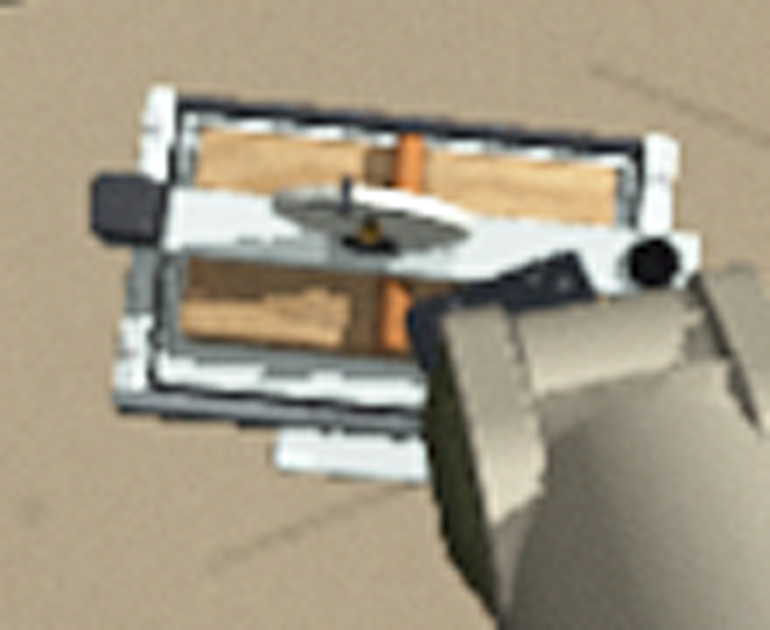

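View pics/s4.png

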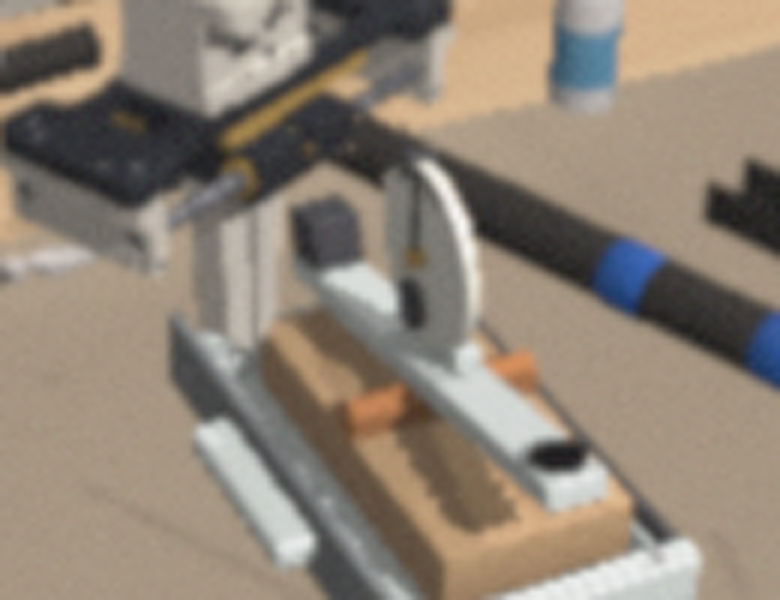

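```bash
python3 -m inch '{"grip":[-1,-1,-1],"slide":[[-2,2,0],[0,2,0],[0,0,0]],"yaw":[0,0,0]}'
python3 - <<'E'
from h import *
o=env.get_obs();print(o['tool_pos'],o['ee_rot'])
import pickle
c=env.calibration('wrist');im=env.camera('wrist');pickle.dump((c,im),open('w5.pkl','wb'))
cv2.imwrite('pics/w5.png',cv2.resize(im[80:260,352:512],None,fx=3.3,fy=3.3,interpolation=cv2.INTER_CUBIC)[:,:,::-1])
E
```

```text
clock: 8.9
tool_pos: [0.4789, -0.0352, 0.2167]
ee_rot: [0.391, 0.582, -0.402, 0.589]
ft_force: [-1.0, -0.2, 0.2]
gripper_width: 0.0008
[ 0.47894363 -0.03516667  0.21667947] [ 0.39143384  0.5815404  -0.40238911  0.5887897 ]
```

View pics/w5.png

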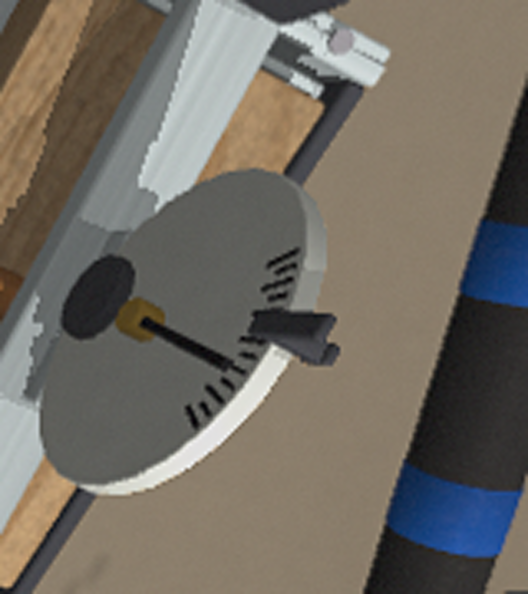

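Run:
```python
import pickle,cv2
c,im=pickle.load(open('w5.pkl','rb'))
cv2.imwrite('pics/w5b.png',cv2.resize(im[128:234,360:458],None,fx=5.6,fy=5.6,interpolation=cv2.INTER_CUBIC)[:,:,::-1])
```

```text
(no output)
```

View pics/w5b.png

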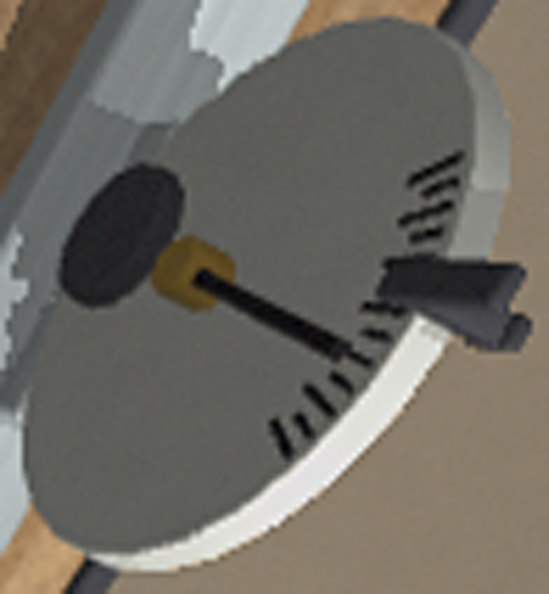

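```bash
cat > fit.py <<'E'
from h import *
import pickle
from scipy.optimize import least_squares
np.set_printoptions(precision=4,suppress=True)
c,im=pickle.load(open('w5.pkl','rb'))
K=np.array(c['K']);d=np.array(c['distortion']);V=np.array(c['view'])
g=lambda p:np.array([360+p[0]/5.6-.41,128+p[1]/5.6-.41])
o=-V[:3,:3].T@V[:3,3]
def rays(P):
    u=cv2.undistortPoints(np.array([[g(p)] for p in P],float),K,d)[:,0]
    return np.c_[u[:,0],-u[:,1],-np.ones(len(u))]@V[:3,:3]
def plane(P,cc,th):
    bx=np.array([np.cos(th),np.sin(th),0]);by=np.array([-bx[1],bx[0],0])
    r=rays(P);t=((cc-o)@bx)/(r@bx);X=o+r*t[:,None]-cc
    return np.c_[X@by,X[:,2]]
out=[(400,18),(340,22),(250,65),(185,125),(25,440),(40,510),(95,552),(180,535),(280,475),(370,390),(430,325),(470,190),(472,110),(445,40)]
f=lambda p:np.linalg.norm(plane(out,p[:3],p[3]),axis=1)-.046
s=least_squares(f,[.575,.035,.135,-.066],loss='soft_l1',f_scale=.001)
print(s.x,f(s.x)*1000)
s2=least_squares(lambda p:f([*p,-.07]),[.575,.035,.135],loss='soft_l1',f_scale=.001);print(s2.x)
for x,n in ((s.x,'free'),(np.array([*s2.x,-.07]),'fix')):
  cc,th=x[:3],x[3]
  bx=np.array([np.cos(th),np.sin(th),0])
  def ang(P,off=0):
    q=plane(P,cc-bx*off,th);return np.c_[np.degrees(np.arctan2(q[:,0],q[:,1])),np.linalg.norm(q,axis=1)*1e3]
  print(n);print('ticks outer',ang([(463,155),(460,182),(452,207),(440,235),(405,310),(390,337),(368,363),(350,390),(330,405),(312,430),(288,455)]))
  print('ticks inner',ang([(408,186),(400,223),(362,306),(342,352),(328,372),(305,387),(270,420)]))
  for off in (.002,.006): print('tab',ang([(385,275),(508,286),(388,258),(382,291)],off))
  for off in (.004,.007,.01): print('needle',ang([(340,350),(203,278)],off))
E
python3 fit.py
```

```text
[ 0.5836  0.0314  0.1308 -0.0948] [-0.0179  0.2592  0.7377 -0.7887 -0.1067  0.181   0.4886 -0.7554 -0.7813
  0.3028  2.8336 -0.0611 -0.7496 -0.1936]
[0.5836 0.0311 0.131 ]
free
ticks outer [[ 41.3105  43.8651]
 [ 35.4121  44.0081]
 [ 30.4964  43.6538]
 [ 25.1279  43.1119]
 [ 10.5929  43.0549]
 [  5.371   43.2859]
 [ -0.1546  42.556 ]
 [ -5.6174  43.0296]
 [ -9.8344  41.8487]
 [-15.0856  42.7166]
 [-21.1744  43.0963]]
ticks inner [[ 40.7004  35.3333]
 [ 30.8251  35.2388]
 [ 10.1605  34.7439]
 [ -0.6173  36.5676]
 [ -5.5406  36.8003]
 [-11.1326  35.0243]
 [-21.9706  34.716 ]]
tab [[16.1275 38.9554]
 [14.4015 60.4899]
 [19.9534 38.05  ]
 [12.727  39.9165]]
tab [[13.4629 44.792 ]
 [12.7693 65.7201]
 [16.6256 43.7846]
 [10.6429 45.8175]]
needle [[-0.4663 42.0333]
 [-4.4861  2.5422]]
needle [[-0.4755 46.6025]
 [-1.766   8.0068]]
needle [[-0.483  51.1717]
 [-1.253  13.4747]]
fix
ticks outer [[ 40.8821  44.5383]
 [ 35.2153  44.6134]
 [ 30.4823  44.1705]
 [ 25.2905  43.5058]
 [ 11.0358  43.0339]
 [  5.8347  43.0951]
 [  0.2923  42.1804]
 [ -5.251   42.4758]
 [ -9.551   41.1686]
 [-14.9659  41.883 ]
 [-21.2896  42.11  ]]
ticks inner [[ 40.4548  35.8898]
 [ 30.9504  35.6557]
 [ 10.7339  34.6612]
 [ -0.1016  36.175 ]
 [ -5.1058  36.2629]
 [-10.8163  34.3407]
 [-22.0685  33.7917]]
tab [[16.6257 39.091 ]
 [14.6826 60.7212]
 [20.3926 38.2845]
 [13.2585 39.9569]]
tab [[14.0316 44.9229]
 [13.1219 65.95  ]
 [17.1552 44.0161]
 [11.2322 45.853 ]]
needle [[ 0.1196 41.6448]
 [ 6.1837  2.1374]]
needle [[ 0.1445 46.2135]
 [ 1.9357  7.5974]]
needle [[ 0.165  50.7823]
 [ 1.2414 13.0641]]
```

```bash
python3 -m inch '{"grip":[-1,-1,-1],"slide":[[0,-1.5,4],[0,-1.5,4],[0,0,0]],"yaw":[0,0,0]}'
python3 - <<'E'
from h import *
import pickle
c=env.calibration('wrist');im=env.camera('wrist');pickle.dump((c,im),open('w6.pkl','wb'))
uv=proj('wrist',[.5836,.0311,.135])[0].round().astype(int);print(uv)
x0,y0=min(uv[0]-50,512-105),max(uv[1]-50,0);print(x0,y0)
cv2.imwrite('pics/w6.png',cv2.resize(im[y0:y0+105,x0:x0+105],None,fx=5.6,fy=5.6,interpolation=cv2.INTER_CUBIC)[:,:,::-1])
E
python3 -m inch '{"grip":[-1,-1,-1,-1,-1],"slide":[[0,0,-5],[0,0,-5],[0,0,-4],[0,0,0],[0,0,0]],"yaw":[0,0,0,0,0]}'
python3 - <<'E'
from h import *
import pickle
c=env.calibration('wrist');im=env.camera('wrist');pickle.dump((c,im),open('w7.pkl','wb'))
uv=proj('wrist',[.5836,.0311,.135])[0].round().astype(int);print(uv)
x0,y0=min(uv[0]-50,512-105),max(uv[1]-50,0);print(x0,y0)
cv2.imwrite('pics/w7.png',cv2.resize(im[y0:y0+105,x0:x0+105],None,fx=5.6,fy=5.6,interpolation=cv2.INTER_CUBIC)[:,:,::-1])
E
```

```text
clock: 9.32
tool_pos: [0.4778, -0.1245, 0.218]
ee_rot: [0.392, 0.581, -0.405, 0.587]
ft_force: [-0.4, 0.3, -0.6]
gripper_width: 0.0006
[458  78]
407 28
clock: 10.0
tool_pos: [0.4275, 0.0091, 0.2162]
ee_rot: [0.391, 0.582, -0.403, 0.589]
ft_force: [0.4, 0.2, -0.3]
gripper_width: 0.0007
[425 242]
375 192
```

View pics/w6.png

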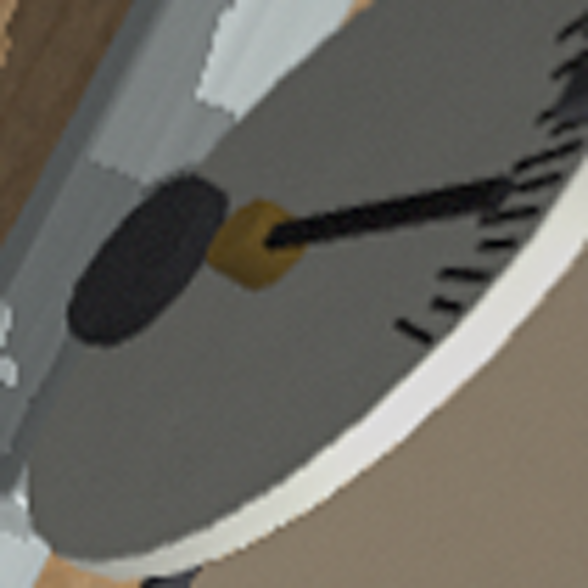

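View pics/w7.png

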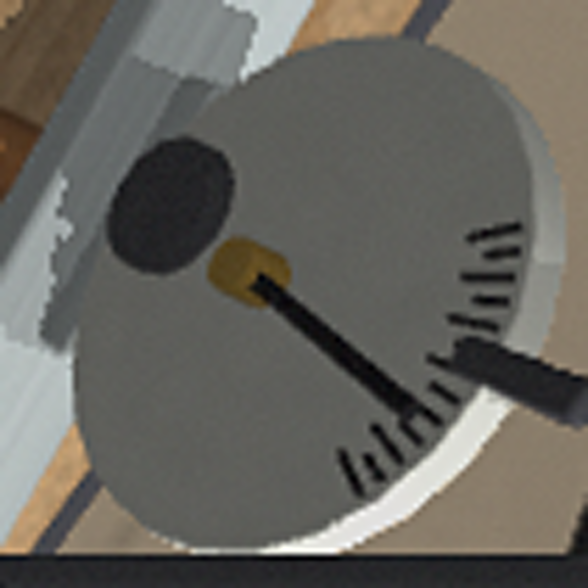

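```bash
cat > tri.py <<'E'
from h import *
import pickle
np.set_printoptions(precision=4,suppress=True)
def L(f,x0,y0,p):
    c,_=pickle.load(open(f,'rb'));K=np.array(c['K']);d=np.array(c['distortion']);V=np.array(c['view'])
    u=cv2.undistortPoints(np.array([[[x0+p[0]/5.6-.41,y0+p[1]/5.6-.41]]]),K,d)[0,0]
    P=V[:3];Pm=np.diag([1,-1,-1])@P
    return u,Pm
def tri(a,b,c6=None):
    u1,P1=L('w5.pkl',360,128,a);u2,P2=L('w7.pkl',375,192,b)
    X=cv2.triangulatePoints(P1,P2,u1,u2)[:,0];X=X[:3]/X[3]
    e=[ (lambda q:(q[:2]/q[2]-u)*282)(P@np.r_[X,1]) for u,P in((u1,P1),(u2,P2))]
    return X,np.array(e).ravel()
for n,a,b in [('tabU',(388,258),(462,338)),('tabL',(382,291),(455,365)),('ndltip',(342,352),(405,410)),('ndlroot',(203,278),(258,282)),('tick+',(463,155),(520,228)),('tick-',(288,455),(362,492)),('topface',(400,18),(400,38))]:
    X,e=tri(a,b);print(n,X,e)
E
python3 tri.py
```

```text
tabU [0.5731 0.0444 0.1815] [ 0.1498 -0.0531 -0.1375  0.0487]
tabL [0.5749 0.0405 0.1811] [ 0.1236 -0.0442 -0.1135  0.0405]
ndltip [0.5771 0.0312 0.1766] [-0.657   0.2289  0.6057 -0.2106]
ndlroot [0.5764 0.0317 0.1388] [-0.2783  0.1052  0.2595 -0.098 ]
tick+ [0.5825 0.0596 0.1691] [-0.3625  0.1165  0.334  -0.1072]
tick- [0.5791 0.0167 0.1757] [ 0.3437 -0.1353 -0.3173  0.1248]
topface [0.5914 0.0769 0.12  ] [-3.959   0.8815  3.7094 -0.8179]
```

Run:
```python
from h import *
np.set_printoptions(precision=1,suppress=True)
# final: centre approx
C=np.array([.577,.016,.136])
for th in (-.6,-.75,-.9,-1.05,-1.2):
    tcp=[.5735,-.102,.0837+.008]
    uv,p=camproj(tcp,th,[C,C+[0,0,.044],C+[-.004,0,.064]]);print(th,p*1e3,uv.tolist())
```

```text
-0.6 [506.7 -56.3 249.8] [[504.3326154625385, 156.54398913217537], [648.9777683314526, 182.61014452895202], [788.7323800083328, 191.19498740751084]]
-0.75 [514.3 -46.9 249.8] [[486.02405914056374, 120.28110327834318], [627.8916910319164, 125.33257091456737], [766.6704520110882, 112.78603381371063]]
-0.9 [523.2 -38.6 249.8] [[460.05388512634573, 86.24344737772587], [592.6825211944265, 69.22391743717422], [722.7156083534517, 33.45050831914543]]
-1.05 [533.2 -31.8 249.8] [[426.6580203535817, 55.989226553557444], [542.7038334028941, 17.323814706477435], [654.3751152635332, -41.87290542746371]]
-1.2 [544.2 -26.6 249.8] [[386.5742630203317, 31.102311882108467], [478.5004109162236, -26.881762946020984], [561.3910260034947, -106.88914058845228]]
```

```bash
python3 -m inch '{"grip":[-1,-1,1,1,1,1,1,1,1],"slide":[[-2,0,0],[0,0,0],[0,0,5.7],[0,0,5.7],[0,0,5.8],[0,5.2,0],[0,5.2,0],[0,0,0],[0,0,0]],"yaw":[-0.15,-0.15,0,0,0,0,0,0,0]}'
python3 - <<'E'
from h import *
o=env.get_obs();print(o['tool_pos'],o['ee_rot'],o['ft_force'],o['joints'])
from scipy.spatial.transform import Rotation
print(Rotation.from_quat(o['ee_rot']).as_matrix().round(3))
snap('wrist','w8')
snap('top','t8',(190,115,310,215),6)
snap('scene','s8',(195,140,325,240),6)
E
```

```text
clock: 11.18
tool_pos: [0.6159, -0.0608, 0.2367]
ee_rot: [0.299, 0.635, -0.312, 0.64]
ft_force: [-0.1, 0.8, -0.3]
gripper_width: 0.0657
[ 0.61590746 -0.06082814  0.23668744] [ 0.29909797  0.63540833 -0.31238547  0.63969678] [-0.11953206  0.78183491 -0.26173632] [ 0.1881945   0.47374727 -0.27864864  1.82892401  0.19081939  0.86764178
  0.49059606]
[[-0.003  0.78   0.626]
 [-0.02   0.626 -0.78 ]
 [-1.    -0.014  0.014]]
```

View pics/w8.png

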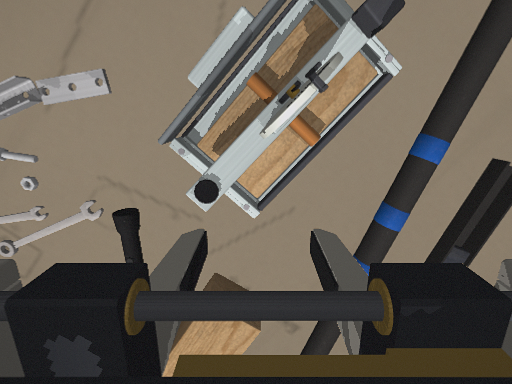

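View pics/t8.png

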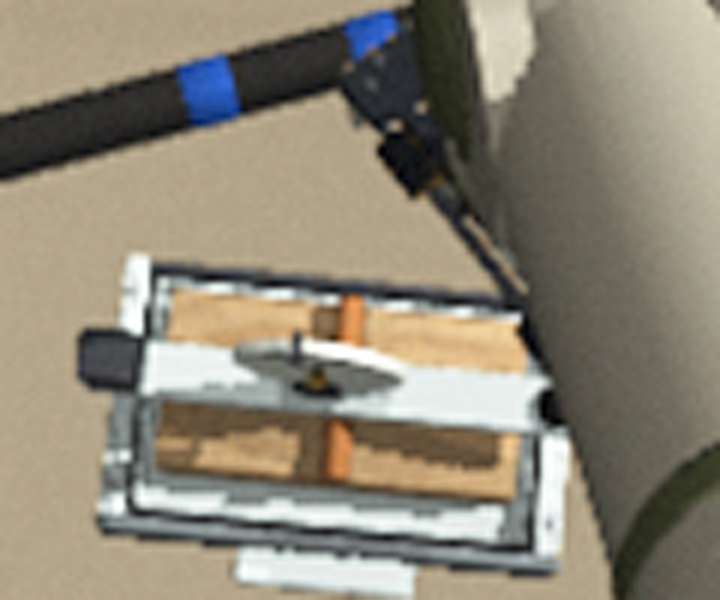

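View pics/s8.png

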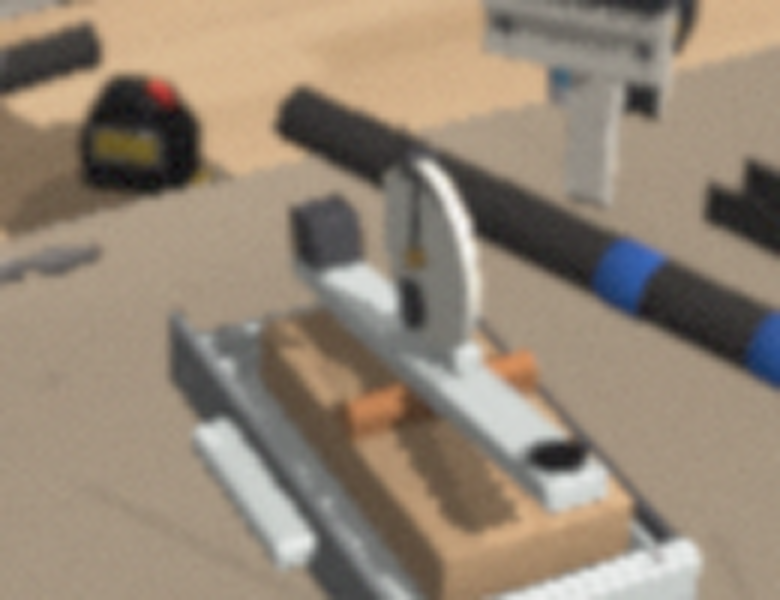

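```bash
python3 -m inch '{"grip":[1,1],"slide":[[0,0,0],[0,0,0]],"yaw":[0,0]}'
python3 - <<'E'
from h import *
from scipy.spatial.transform import Rotation
np.set_printoptions(precision=4,suppress=True)
o=env.get_obs();R=Rotation.from_quat(o['ee_rot']).as_matrix()
P=atz('wrist',(207,190),.1125);print(P)
w=o['gripper_width'];print('w',w,R.T@(P-o['tool_pos'])*100, 'finger off',-(w/2+.0087)*100, proj('wrist',o['tool_pos']+R@np.array([.008,-(w/2+.0087),0])))
f=lambda u,v:(190+u/7-.43,145+v/7-.43)
print(atz('top',f(653,262),.1125))
E
```

```text
clock: 11.58
tool_pos: [0.6164, -0.06, 0.2377]
ee_rot: [0.299, 0.635, -0.312, 0.64]
ft_force: [-0.2, -0.2, 0.5]
gripper_width: 0.0923
[ 0.5723 -0.0938  0.1125]
w 0.09229191500504824 [12.5854 -5.3999 -0.3088] finger off -5.484595750252412 [[174.271  242.8011]]
[ 0.5735 -0.0958  0.1125]
```

```bash
python3 -m inch '{"grip":[1,1,1,1,1],"slide":[[4,0,-0.2],[4,0,0],[2.6,0,0],[0,0,0],[0,0,0]],"yaw":[0,0,0,0,0]}'
python3 - <<'E'
from h import *
snap('wrist','w9'); snap('scene','s9',(195,140,325,240),6)
E
```

```text
clock: 12.2
tool_pos: [0.6159, -0.0599, 0.1325]
ee_rot: [0.299, 0.635, -0.311, 0.641]
ft_force: [-0.1, -0.0, 0.3]
gripper_width: 0.0927
```

View pics/w9.png

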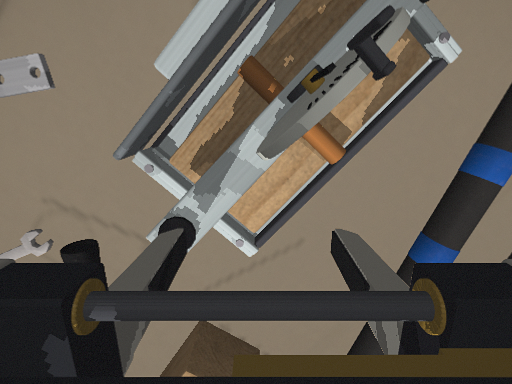

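View pics/s9.png

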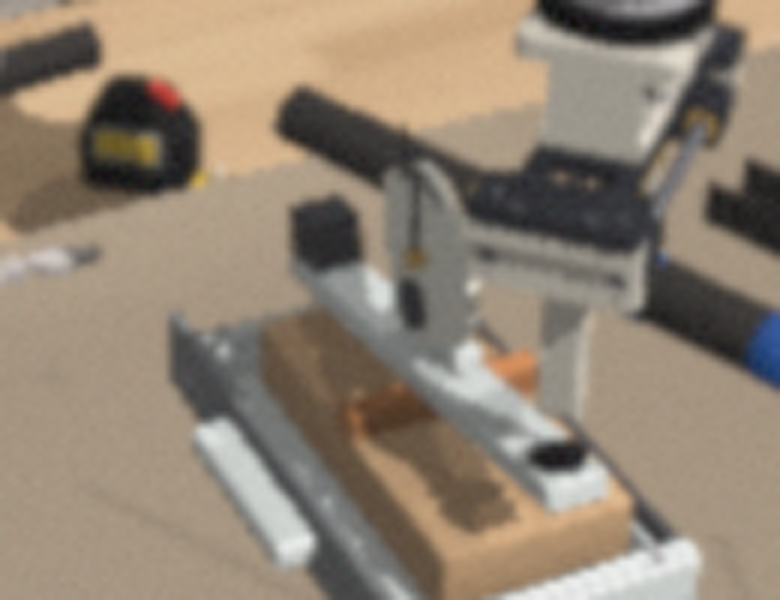

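```bash
python3 -m inch '{"grip":[1,1,1,1,1,1],"slide":[[0.7,0,0],[0.4,0,0],[0.4,-0.07,0.1],[0.4,-0.07,0.1],[0,0,0],[0,0,0]],"yaw":[0,0,0,0,0,0]}'
python3 - <<'E'
from h import *
snap('wrist','w10'); snap('scene','s10',(195,140,325,240),6)
E
```

```text
clock: 13.05
tool_pos: [0.6155, -0.0627, 0.1125]
ee_rot: [0.299, 0.635, -0.312, 0.64]
ft_force: [0.3, 1.1, 2.1]
gripper_width: 0.0927
```

View pics/w10.png

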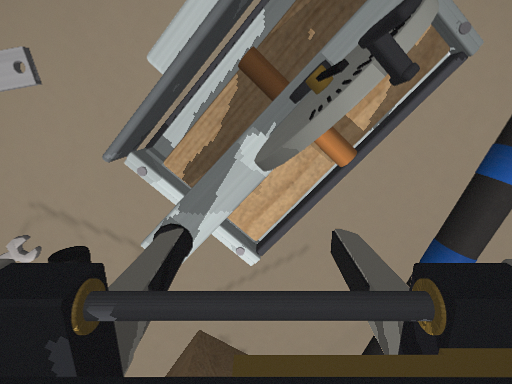

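View pics/s10.png

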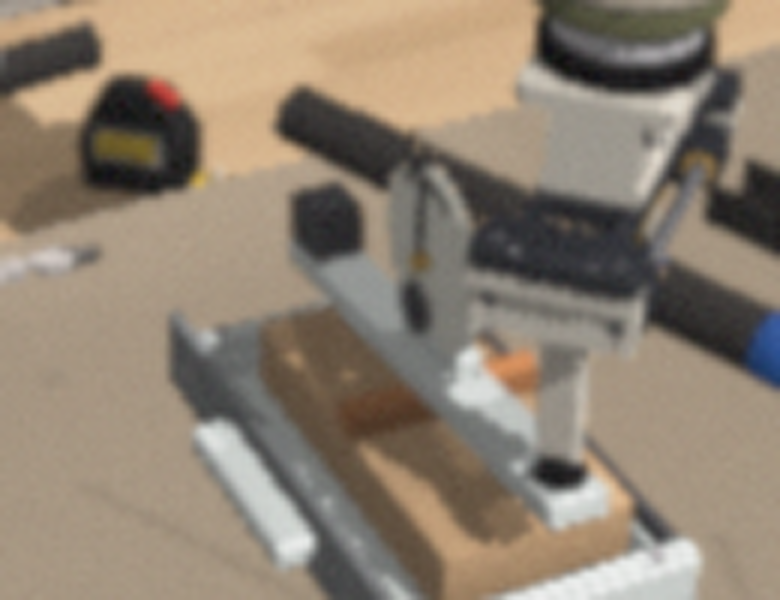

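```bash
python3 -m inch '{"grip":[1,1,1,1,1,1,1],"slide":[[0.4,-0.06,0.08],[0.4,-0.06,0.08],[0.4,-0.04,0.04],[0.4,-0.02,0.02],[0.2,0,0],[0,0,0],[0,0,0]],"yaw":[0,0,0,0,0,0,0]}'
python3 -m inch '{"grip":[1,1,1,1,1,1,1,1],"slide":[[0,0,0],[0,0,0],[0,0,0],[0,0,0],[0,0,0],[0,0,0],[0,0,0],[0,0,0]],"yaw":[0,0,0,0,0,0,0,0]}'
cat > look.py <<'E'
from h import *
import pickle,sys
n=sys.argv[1]
o=env.get_obs();print(o['clock'],o['tool_pos'],o['ft_force'])
c=env.calibration('wrist');im=env.camera('wrist');pickle.dump((c,im),open(n+'.pkl','wb'))
cv2.imwrite('pics/w'+n+'.png',cv2.resize(im[0:190,230:512],None,fx=2.8,fy=2.8,interpolation=cv2.INTER_CUBIC)[:,:,::-1])
im=env.camera('top')[155:205,205:285];cv2.imwrite('pics/t'+n+'.png',cv2.resize(im,None,fx=10,fy=10,interpolation=cv2.INTER_CUBIC)[:,:,::-1])
E
python3 look.py a
```

```text
clock: 14.02
tool_pos: [0.6153, -0.0663, 0.0946]
ee_rot: [0.299, 0.635, -0.312, 0.64]
ft_force: [-0.6, -1.3, 2.3]
gripper_width: 0.0931
clock: 15.02
tool_pos: [0.6154, -0.0659, 0.0945]
ee_rot: [0.299, 0.635, -0.312, 0.64]
ft_force: [-0.2, -2.3, 3.2]
gripper_width: 0.0932
15.025 [ 0.61536146 -0.06592581  0.09453965] [-0.21778232 -2.29659683  3.20969789]
```

View pics/wa.png

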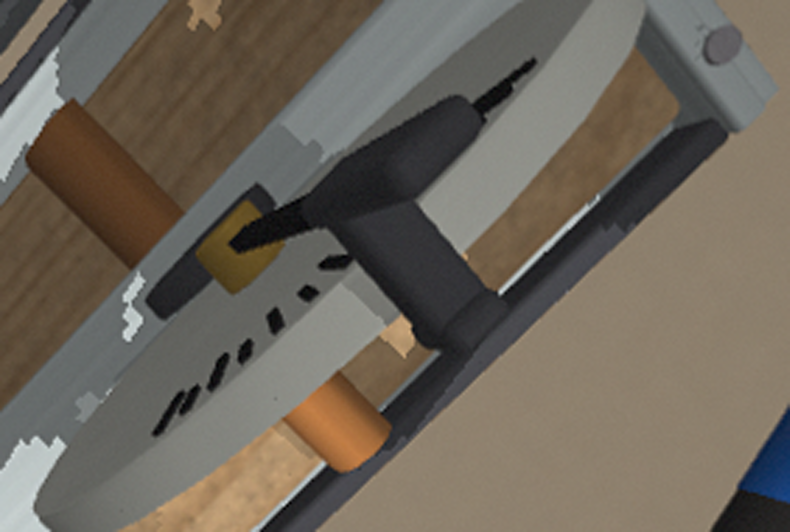

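View pics/ta.png

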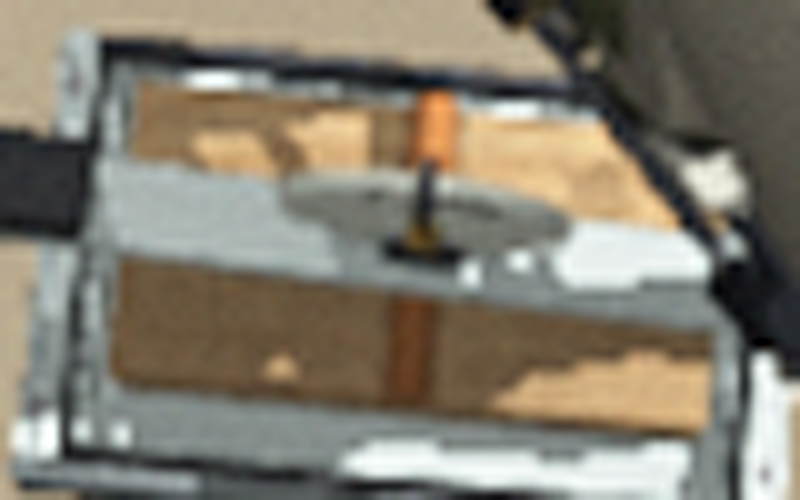

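```bash
python3 - <<'E'
from h import *
np.set_printoptions(precision=1,suppress=True)
s=lambda uv:((uv-[205,155])*10+4.5)
for y in(.017,.022,.027):
  C=np.array([.577,y,.135])
  P=s(proj('top',[C,C+[0,0,.044],C+[0,0,.064]]));print(y,P.tolist())
C=np.array([.577,.022,.135])
for dg in (-3,0,3,6):
  a=np.radians(dg);d=np.array([.066*np.sin(a),np.sin(a),np.cos(a)])
  print(dg,s(proj('top',[C+d*.044,C+d*.064])).tolist())
E
python3 - <<'E'
import cv2,pickle
c,im=pickle.load(open('a.pkl','rb'))
cv2.imwrite('pics/wa2.png',cv2.resize(im[20:130,290:415],None,fx=6,fy=6,interpolation=cv2.INTER_CUBIC)[:,:,::-1])
E
```

```text
0.017 [[427.76308831075295, 238.24481519769375], [429.85581424167816, 210.40832104156732], [430.8626466183999, 197.0167798070143]]
0.022 [[411.6201282294922, 237.7113990689922], [413.076598979553, 209.85119900974564], [413.7773623379358, 196.4481803350888]]
0.027 [[395.47428121780496, 237.17801520743717], [396.2942616640795, 209.2941448046106], [396.68883954077313, 195.87966763206947]]
-3 [[420.78653445132414, 210.64787148085156], [425.1959483619548, 197.6295933357933]]
0 [[413.076598979553, 209.85119900974564], [413.7773623379358, 196.4481803350888]]
3 [[405.3621946488046, 209.13389926265904], [402.3518179584043, 195.3864764769504]]
6 [[397.6669684190979, 208.498163027656], [390.9561264606536, 194.44788454863397]]
```

View pics/wa2.png

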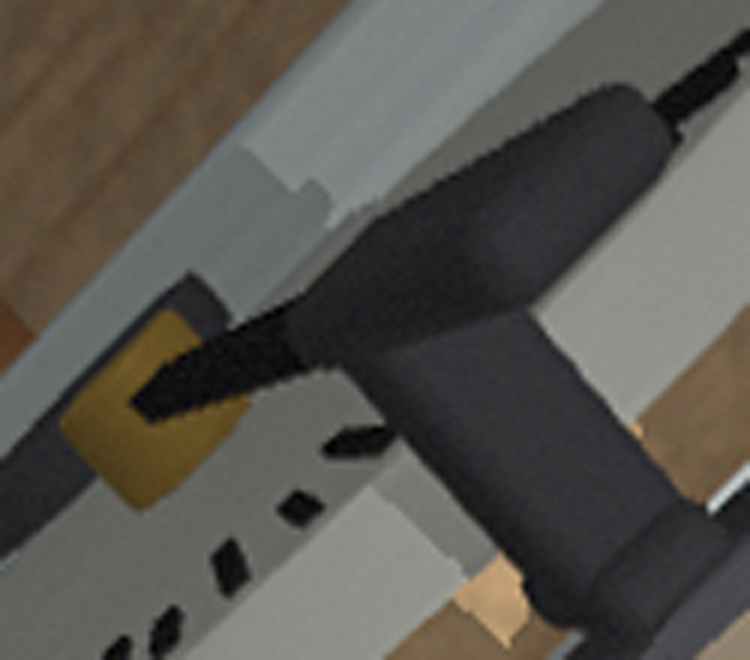

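Run:
```python
import cv2,pickle
c,im=pickle.load(open('a.pkl','rb'))
cv2.imwrite('pics/wa3.png',cv2.resize(im[70:165,275:375],None,fx=6,fy=6,interpolation=cv2.INTER_CUBIC)[:,:,::-1])
cv2.imwrite('pics/wa4.png',cv2.resize(im[0:75,380:480],None,fx=6,fy=6,interpolation=cv2.INTER_CUBIC)[:,:,::-1])
```

```text
(no output)
```

View pics/wa3.png

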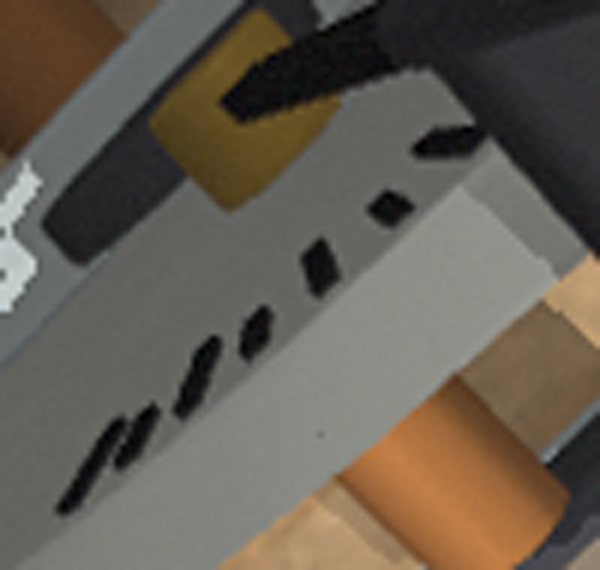

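View pics/wa4.png

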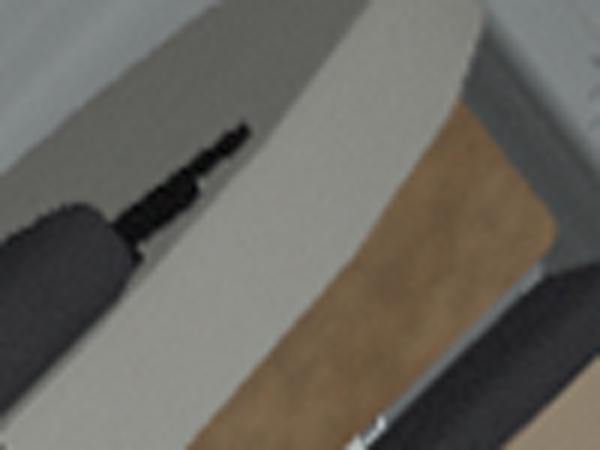

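```bash
cat > tick.py <<'E'
from h import *
import pickle
from scipy.optimize import least_squares
np.set_printoptions(precision=4,suppress=True)
def setup(f):
    c,_=pickle.load(open(f,'rb'));K=np.array(c['K']);d=np.array(c['distortion']);V=np.array(c['view']);return K,d,V
def pj(cam,P):
    K,d,V=cam;q=(np.atleast_2d(P)@V[:3,:3].T+V[:3,3])*[1,-1,-1]
    return cv2.projectPoints(q,np.zeros(3),np.zeros(3),K,d)[0][:,0]
def pts(c,th,ang,r,off=0):
    bx=np.array([np.cos(th),np.sin(th),0]);by=np.array([-bx[1],bx[0],0])
    ang=np.atleast_1d(ang);r=np.atleast_1d(r)
    return c-bx*off+r[:,None]*(np.sin(ang)[:,None]*by+np.cos(ang)[:,None]*np.array([0,0,1.]))
def fitt(cam,ks,uv,x=None,th=-.07,r=.0432):
    ks=np.array(ks);g=-.36+.09*ks
    if x is None: f=lambda p:(pj(cam,pts(p[:3],th,g+p[3],np.full(len(g),p[4])))-uv).ravel();p0=[.583,.03,.132,.1,.0432]
    else: f=lambda p:(pj(cam,pts(np.array([x,p[0],p[1]]),th,g+p[2],np.full(len(g),r)))-uv).ravel();p0=[.025,.132,0]
    s=least_squares(f,p0,loss='soft_l1');return s.x,np.abs(s.fun).max()
if __name__=='__main__':
    A=setup('w5.pkl');u=np.array([(288,455),(312,430),(330,405),(350,390),(368,363),(390,337),(405,310),(440,235),(452,207),(460,182),(463,155)])/5.6-.41+[360,128]
    print(fitt(A,[0,1,2,3,4,5,6,9,10,11,12],u),fitt(A,[0,1,2,3,4,5,6,9,10,11,12],u,.5836))
    B=setup('a.pkl');u=np.array([(68,510),(122,462),(183,412),(250,352),(325,292),(393,218),(478,138)])/6-.42+[275,70]
    u=np.vstack([u,np.array([[248,128]])/6-.42+[380,0]])
    for x in(.580,.582,.5836,.586): print(x,fitt(B,[0,1,2,3,4,5,6,12],u,x),fitt(B,[0,1,2,3,4,5,6],u[:7],x))
E
python3 tick.py
```

```text
(array([ 0.8346,  0.0195, -0.3173, -0.0652,  0.1215]), np.float64(0.9554996447039059)) (array([ 0.0337,  0.1308, -0.0568]), np.float64(1.199230009738244))
0.58 (array([ 0.0203,  0.1353, -0.2891]), np.float64(2.177623970742985)) (array([ 0.0192,  0.1342, -0.2584]), np.float64(2.0770987878964604))
0.582 (array([ 0.0248,  0.131 , -0.3878]), np.float64(6.739089313377235)) (array([ 0.0172,  0.1244, -0.1891]), np.float64(5.957328754559811))
0.5836 (array([ 0.0277,  0.1279, -0.4545]), np.float64(11.868958311783071)) (array([ 0.0167,  0.1174, -0.1653]), np.float64(8.746630664253516))
0.586 (array([ 0.0309,  0.1232, -0.5187]), np.float64(19.860132396168947)) (array([ 0.0165,  0.1068, -0.1424]), np.float64(12.32939287363017))
```

```bash
sed -i 's/g=-.36/g=-.54/' tick.py; python3 tick.py
```

```text
(array([0.5702, 0.0349, 0.1553, 0.1148, 0.0384]), np.float64(0.955499684979543)) (array([0.0337, 0.1308, 0.1232]), np.float64(1.1992301103031195))
0.58 (array([ 0.0203,  0.1353, -0.1091]), np.float64(2.1776232316349393)) (array([ 0.0192,  0.1342, -0.0784]), np.float64(2.0771012603210437))
0.582 (array([ 0.0248,  0.131 , -0.2078]), np.float64(6.739089272012507)) (array([ 0.0172,  0.1244, -0.0091]), np.float64(5.9573443222534905))
0.5836 (array([ 0.0277,  0.1279, -0.2745]), np.float64(11.868958676190854)) (array([0.0167, 0.1174, 0.0147]), np.float64(8.746614772642417))
0.586 (array([ 0.0309,  0.1232, -0.3387]), np.float64(19.860155686129584)) (array([0.0165, 0.1068, 0.0376]), np.float64(12.329376840849562))
```

```bash
cat > topz.py <<'E'
from h import *
import sys
n=sys.argv[1];k=int(sys.argv[2]) if len(sys.argv)>2 else 1
im=np.mean([env.camera('top').astype(float) for _ in range(k)],0)
np.save(n+'.npy',im)
cr=im[164:188,232:264].astype(np.uint8)
cv2.imwrite('pics/'+n+'.png',cv2.resize(cr,None,fx=24,fy=24,interpolation=cv2.INTER_NEAREST)[:,:,::-1])
g=im.mean(2)
print(env.get_obs()['clock'])
print(g[167:184,240:256].round().astype(int))
E
python3 topz.py tz1
```

```text
15.175
[[200 173 113 117 118 100  87 127 160 160 142 159 192 190 187 177]
 [196 170 114 115 119 103  93 127 161 159 153 179 193 192 189 184]
 [184 159 109 112 117  99  96 138 164 160 154 179 192 185 189 191]
 [175 152  97 101  95  81  86 119 137 145 150 171 188 186 184 182]
 [180 162 125 126 116  85  98  86  88 125 140 167 180 181 178 178]
 [185 183 172 179 172 163 142  75 107 163 162 173 180 184 181 183]
 [161 159 151 159 170 177 143  58 127 198 187 182 180 181 182 181]
 [124 109  88 105 123 130  91  48 103 153 140 149 149 158 171 167]
 [115 108 105 116 122 108  67  33  72  94  94  99  95 106 127 140]
 [114 111 114 113 116 105  68  43  90 122 118 113  99  91  91 115]
 [114 117 116 117 120 110  63  43  84 109 120 115 117 117 117 113]
 [114 111 109  98  93  85  70  50  66  94 114 118 118 115 113 115]
 [124 125 107  65  46  48  63  58  54  66  87  99 115 110 111 111]
 [142 139 122  68  29  25  36  36  34  21  35  83 114 113 108 141]
 [142 140 134 118 104  89  76  71  54  56  70 162 187 125 119 146]
 [133 136 143 144 146 138 130 125 114 112 122 209 228 129 133 131]
 [105 107 117 123 124 126 133 132 136 139 141 177 191 136 138 137]]
```

View pics/tz1.png

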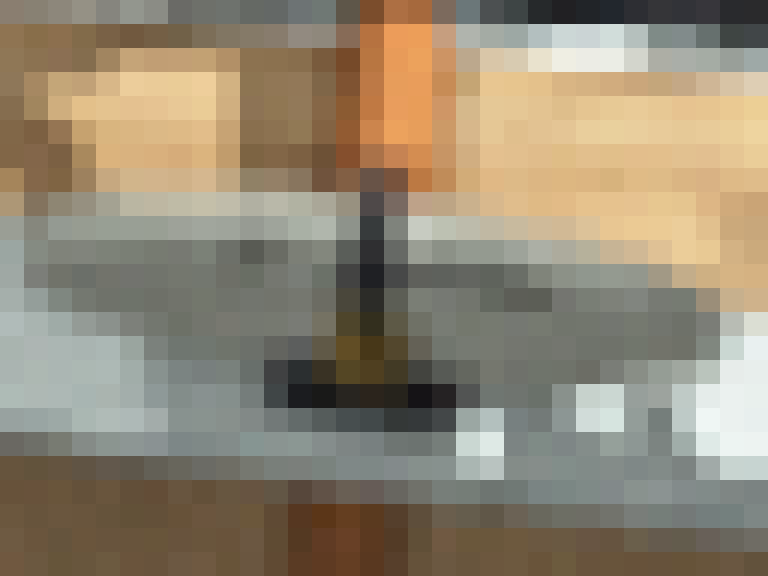

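```bash
cat > ov.py <<'E'
from tick import *
c,im=pickle.load(open('a.pkl','rb'));cam=setup('a.pkl');K,d,V=cam
o=-V[:3,:3].T@V[:3,3];print('cam',o)
px=lambda p:np.array([290+p[0]/6-.42,20+p[1]/6-.42]);to=lambda uv:((uv-[290,20]+.42)*6)
u=cv2.undistortPoints(np.array([[px((145,402))]]),K,d)[0,0];r=V[:3,:3].T@np.array([u[0],-u[1],-1])
xn=.5767-.0066*0
X=o+r*(xn-o[0])/r[0];print('root',X)
th=-.07
C=X-[0,0,.0065]
big=cv2.resize(im[20:130,290:415],None,fx=6,fy=6,interpolation=cv2.INTER_CUBIC)
print('needle line',to(pj(cam,[C+[0,0,t] for t in(.0065,.02,.03,.044)])).round())
col=[(255,0,0),(0,255,0),(0,0,255)]
for i,ph in enumerate((-.035,0,.035)):
    bx=np.array([np.cos(th),np.sin(th),0]);by=np.array([-bx[1],bx[0],0])
    def P(y,r,off): return C-bx*off+by*(y*np.cos(ph)+r*np.sin(ph))+np.array([0,0,1])*(r*np.cos(ph)-y*np.sin(ph))
    q=[P(-.003,.044,.0025),P(.003,.044,.0025),P(.003,.064,.0025),P(-.003,.064,.0025)]
    b=to(pj(cam,q));print(ph,b.round().tolist())
    cv2.polylines(big,[b.round().astype(int)],True,col[i],1)
n=to(pj(cam,[C+[0,0,t] for t in(.0065,.044)])).round().astype(int)
cv2.line(big,tuple(map(int,n[0])),tuple(map(int,n[1])),(255,255,0),1)
cv2.imwrite('pics/ov.png',big[:,:,::-1])
E
python3 ov.py
```

```text
cam [ 0.5643 -0.0006  0.2515]
root [0.5767 0.021  0.1159]
needle line [[145. 402.]
 [180. 387.]
 [212. 374.]
 [268. 351.]]
-0.035 [[174.0, 384.0], [257.0, 295.0], [359.0, 245.0], [251.0, 359.0]]
0 [[195.0, 362.0], [278.0, 272.0], [399.0, 201.0], [291.0, 317.0]]
0.035 [[216.0, 339.0], [299.0, 248.0], [439.0, 158.0], [331.0, 274.0]]
```

View pics/ov.png

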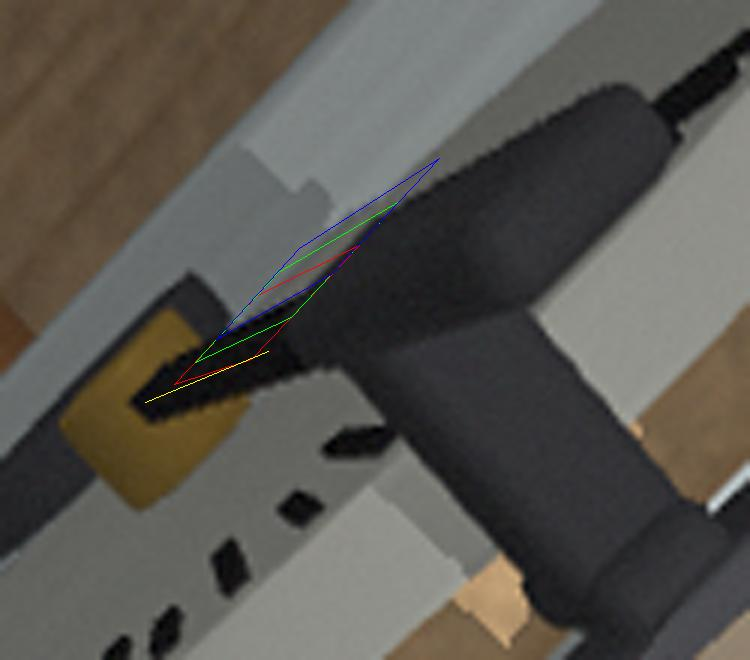

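```bash
sed -i "s/^X=o+r.*/X=o+r*(.1395-o[2])\/r[2];print('root',X)/; s/-bx\*off+by/-bx*(off-.0025+F)+by/" ov.py; sed -i "s/^th=-.07/th=-.07;import sys;F=float(sys.argv[1])/" ov.py; python3 ov.py -.0; cp pics/ov.png pics/ov1.png; python3 ov.py .003
```

```text
cam [ 0.5643 -0.0006  0.2515]
root [0.5745 0.0172 0.1395]
needle line [[145. 402.]
 [189. 384.]
 [230. 367.]
 [308. 335.]]
-0.035 [[225.0, 423.0], [335.0, 306.0], [512.0, 239.0], [354.0, 401.0]]
0 [[253.0, 394.0], [364.0, 276.0], [571.0, 176.0], [413.0, 342.0]]
0.035 [[281.0, 364.0], [392.0, 245.0], [630.0, 113.0], [472.0, 281.0]]
cam [ 0.5643 -0.0006  0.2515]
root [0.5745 0.0172 0.1395]
needle line [[145. 402.]
 [189. 384.]
 [230. 367.]
 [308. 335.]]
-0.035 [[174.0, 370.0], [285.0, 251.0], [444.0, 161.0], [286.0, 328.0]]
0 [[202.0, 340.0], [313.0, 220.0], [503.0, 97.0], [344.0, 266.0]]
0.035 [[231.0, 309.0], [341.0, 189.0], [562.0, 32.0], [403.0, 204.0]]
```

View pics/ov1.png

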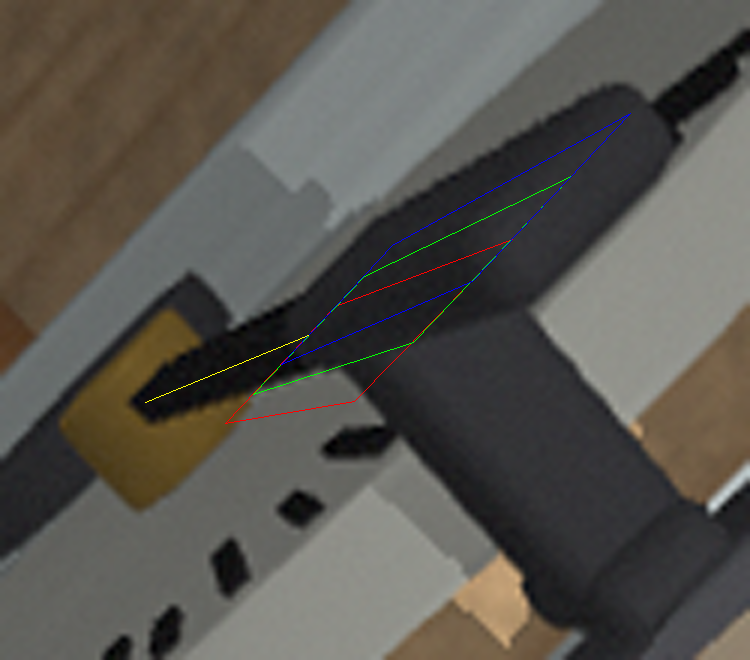

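Run:
```python
import cv2,pickle,numpy as np
c,im=pickle.load(open('a.pkl','rb'))
cr=im[25:95,305:405].astype(float)
cr=np.clip((cr-15)*3.0,0,255).astype(np.uint8)
cv2.imwrite('pics/wa5.png',cv2.resize(cr,None,fx=8,fy=8,interpolation=cv2.INTER_CUBIC)[:,:,::-1])
```

```text
(no output)
```

View pics/wa5.png

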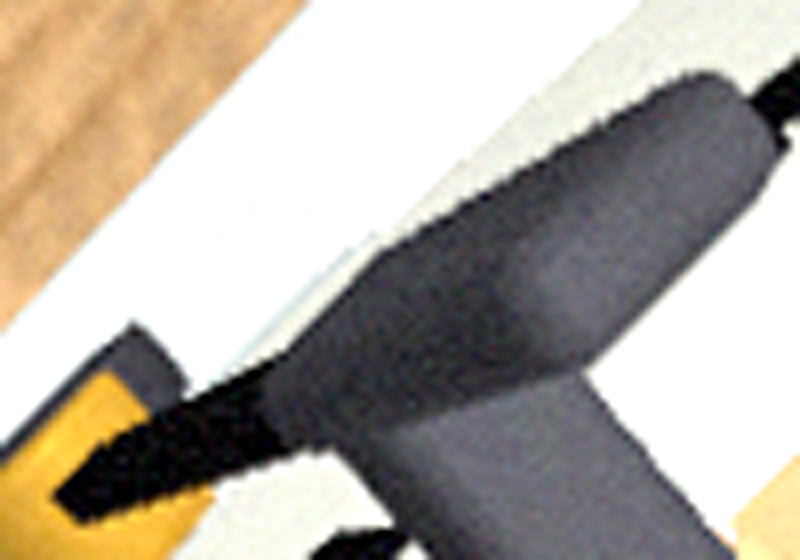

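```bash
cat > ov2.py <<'E'
from tick import *
cam=setup('a.pkl');K,d,V=cam;o=-V[:3,:3].T@V[:3,3]
px=lambda p:np.array([305+p[0]/8-.44,25+p[1]/8-.44])
obs=np.array([px(p) for p in[(380,258),(272,385),(690,75),(525,290)]])
ndl=[px(p) for p in[(68,505),(172,452),(302,398)]]
th=-.07;bx=np.array([np.cos(th),np.sin(th),0]);by=np.array([-bx[1],bx[0],0])
for zc in(.130,.133,.136,.138):
  def ng(p): # needle: x,y, root r ; three collinear points
    C=np.array([p[0],p[1],zc]);return C
  def res(p):
    xn,yn,r1,r2,r3,ph,F,r0=p;C=np.array([xn,yn,zc])
    n=pj(cam,[C+[0,0,r] for r in(r1,r2,r3)])-ndl
    def P(y,r): return C-bx*F+by*(y*np.cos(ph)+r*np.sin(ph))+np.array([0,0,1])*(r*np.cos(ph)-y*np.sin(ph))
    t=pj(cam,[P(.003,r0),P(-.003,r0),P(.003,r0+.02),P(-.003,r0+.02)])-obs
    return np.r_[n.ravel(),t.ravel(),(r1-.0065)*500, (xn-.5755)*300,(r0-.044)*300]
  s=least_squares(res,[.5755,.018,.006,.02,.04,0,.001,.044]);print(zc,s.x,'deg',np.degrees(s.x[5]),s.cost)
E
python3 ov2.py
```

```text
0.13 [0.5749 0.0181 0.0045 0.0267 0.0452 0.0696 0.0003 0.0411] deg 3.9905323402493282 13.685453653768132
0.133 [0.5748 0.0178 0.0037 0.0249 0.0432 0.0696 0.0003 0.0391] deg 3.9878814414923753 17.276575199827825
0.136 [0.5746 0.0176 0.0029 0.0231 0.0412 0.0694 0.0004 0.0372] deg 3.974281021262773 22.222116669283167
0.138 [0.5746 0.0174 0.0023 0.0219 0.0398 0.0691 0.0004 0.0359] deg 3.9577186403067195 26.309509806665414
```

Run:
```python
import cv2,pickle,numpy as np
def z(f,x0,y0,w,h,s,n):
    c,im=pickle.load(open(f,'rb'));cr=im[y0:y0+h,x0:x0+w].astype(float)
    cr=np.clip((cr-10)*2.6,0,255).astype(np.uint8)
    return cv2.resize(cr,None,fx=s,fy=s,interpolation=cv2.INTER_CUBIC)
a=z('w5.pkl',390,155,75,50,10,'');b=z('w7.pkl',415,235,75,56,10,'')
cv2.imwrite('pics/w5z.png',a[:,:,::-1]);cv2.imwrite('pics/w7z.png',b[:,:,::-1])
```

```text
(no output)
```

View pics/w5z.png

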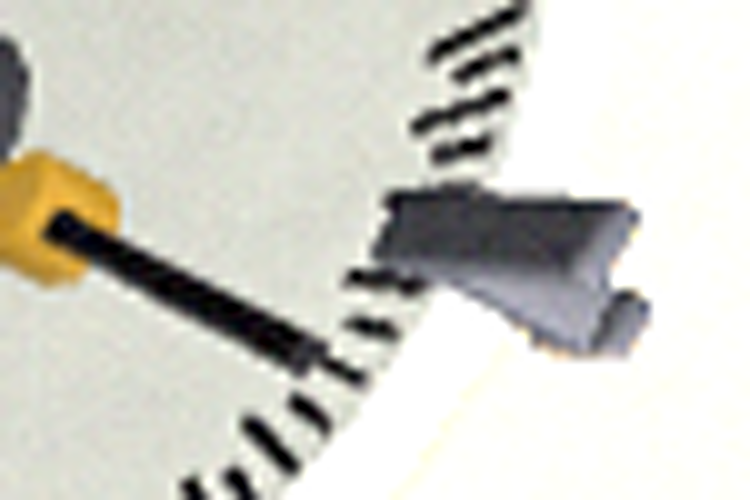

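View pics/w7z.png

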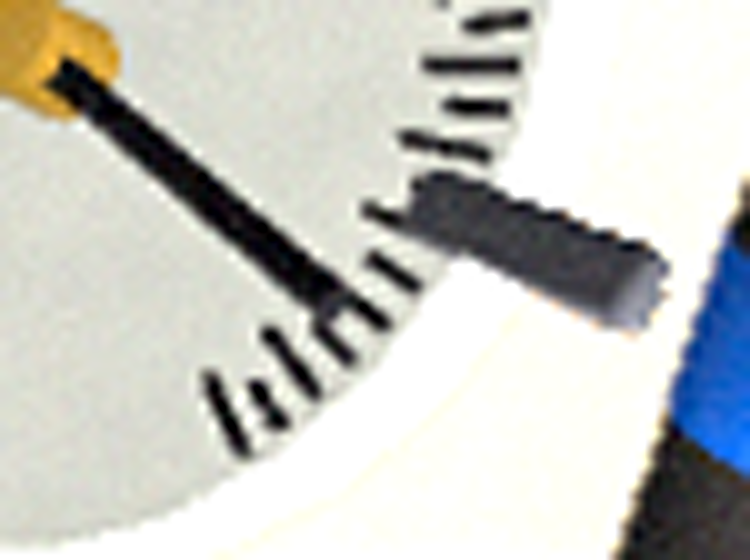

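```bash
cat > joint.py <<'E'
from tick import *
A,B,S=setup('w5.pkl'),setup('w7.pkl'),setup('a.pkl')
pa=lambda L:np.array(L)/10-.45+[390,155]
pb=lambda L:np.array(L)/10-.45+[415,235]
ps=lambda L:np.array(L)/8-.44+[305,25]
nA,nB,nS=pa([(60,225),(318,358)]),pb([(60,75),(330,305)]),ps([(68,505),(172,452),(302,398)])
tA,tB,tS=pa([(392,197),(381,254),(612,207),(570,278)]),pb([(425,178),(408,215),(640,243),(605,318)]),ps([(380,258),(272,385),(690,75),(525,290)])
# long ticks: k, inner, outer
kA=[2,4,6,8,10,12][:0];
TB=[(0,(207,380),(245,452)),(2,(268,333),(318,392)),(8,(400,135),(490,155)),(10,(425,66),(520,66))]
TA=[(12,(430,55),(525,10)),(10,(415,128),(508,98))]
kS=[(0,(120,423),(68,510)),(2,(212,343),(183,412)),(4,(318,245),(325,292))]
qs=lambda p:np.array(p)/6-.42+[275,70]
TS=[(k,qs(a),qs(b)) for k,a,b in kS]
TAf=[(k,pa(a),pa(b)) for k,a,b in TA];TBf=[(k,pb(a),pb(b)) for k,a,b in TB]
def model(p,full=False):
    xn,th,F,D,r0,rr,ri,ro,gm,y1,z1,t1,y2,z2,x2,t2,q1,q2=p[:18]
    o=p[18:27].reshape(3,3)
    bx=np.array([np.cos(th),np.sin(th),0]);by=np.array([-bx[1],bx[0],0]);ez=np.array([0,0,1.])
    out=[]
    for i,(cam,n,t,T,y,z,x,tl,rs) in enumerate([(A,nA,tA,TAf,y1,z1,xn,t1,(rr,.0435)),(B,nB,tB,TBf,y1,z1,xn,t1,(rr,.0435)),(S,nS,tS,TS,y2,z2,x2,t2,(rr,q1,q2))]):
        C=np.array([x,y,z])+o[i]
        out.append((pj(cam,[C+ez*r for r in rs])-n).ravel())
        ph=gm+tl
        P=lambda w,r:C-bx*F+by*(w*np.cos(ph)+r*np.sin(ph))+ez*(r*np.cos(ph)-w*np.sin(ph))
        out.append((pj(cam,[P(.003,r0),P(-.003,r0),P(.003,r0+.02),P(-.003,r0+.02)])-t).ravel()*(.7 if i<2 else .25))
        for k,a,b in T:
            ph2=-.54+.09*k+tl
            Q=[C+bx*D+r*(by*np.sin(ph2)+ez*np.cos(ph2)) for r in(ri,ro)]
            out.append((pj(cam,Q)-[a,b]).ravel()*(.7 if i<2 else .3))
    pr=[(th+.068)/.01,(t1-.18)/.01,(r0-.044)/.004,(rr-.0065)/.003,(x2-xn)/.001,(z1-.133)/.004,(z2-.135)/.004]
    return np.r_[np.concatenate(out)/.5,pr,p[18:27]/.001]
p0=np.r_[.577,-.068,.002,.004,.044,.0065,.035,.043,.06,.031,.133,.18,.018,.135,.577,-.03,.025,.04,np.zeros(9)]
s=least_squares(model,p0,loss='soft_l1',x_scale=np.r_[np.full(18,.01),np.full(9,.001)])
nm='xn th F D r0 rr ri ro gm y1 z1 t1 y2 z2 x2 t2 q1 q2'.split()
J=s.jac;cv=np.sqrt(np.diag(np.linalg.pinv(J.T@J)))
for n,v,e in zip(nm,s.x,cv):print(n,round(v,4),'+-',round(e,4))
print('off',s.x[18:]*1e3,'cost',s.cost,'phi1',s.x[8]+s.x[11],'phi2 deg',np.degrees(s.x[8]+s.x[15]))
print(s.fun.round(1))
E
python3 joint.py
```

```text
xn 0.5762 +- 0.0015
th -0.0749 +- 0.0095
F 0.0009 +- 0.0004
D 0.0051 +- 0.0003
r0 0.0441 +- 0.0007
rr 0.004 +- 0.0008
ri 0.0353 +- 0.0005
ro 0.0435 +- 0.0005
gm 0.0512 +- 0.0069
y1 0.0316 +- 0.0008
z1 0.1342 +- 0.0021
t1 0.1758 +- 0.0069
y2 0.0173 +- 0.001
z2 0.1338 +- 0.0019
x2 0.5753 +- 0.0013
t2 -0.0161 +- 0.0077
q1 0.0269 +- 0.0014
q2 0.0446 +- 0.0012
off [ 0.4375  0.106  -0.0148  0.2603 -0.106   0.0885 -0.8615 -0.     -0.0696] cost 23.340468483022093 phi1 0.22700612388239422 phi2 deg 2.011521944476729
[ 0.1  0.4 -1.3 -0.2  1.1 -0.9 -2.8  1.9  0.7 -1.3  0.5  0.6 -0.1  0.4
 -0.2 -0.3  0.2  0.1  0.  -0.2  0.2 -0.5  1.  -0.4 -0.7 -2.7 -3.4  1.8
  0.6 -0.2 -0.1 -0.   0.5 -0.1 -0.   1.2  0.1 -0.1  0.2  1.5  0.   0.4
 -0.2  0.1 -0.3 -0.2 -0.5 -0.5 -0.3 -2.   0.1  0.3  0.1  0.3  0.8  0.
 -1.8  2.1  1.4 -0.5 -1.8  0.3  0.1  0.2  0.5 -0.1 -0.1  0.3  0.6 -0.5
 -0.7  0.5 -0.  -1.1 -0.7 -0.4  0.  -0.8 -0.9  0.3 -0.3  0.4  0.1 -0.
  0.3 -0.1  0.1 -0.9 -0.  -0.1]
```

```bash
python3 -m inch '{"grip":[1,1,1,1,1,1,1,1,1,1,1,1,1,1,1,1],"slide":[[0.13,0,0],[0.12,0,0],[0,0,0],[0,0,0],[0,0,0],[0,0,0],[0,0,0],[0,0,0],[0,0,0],[0,0,0],[0,0,0],[0,0,0],[0,0,0],[0,0,0],[0,0,0],[0,0,0]],"yaw":[0,0,0,0,0,0,0,0,0,0,0,0,0,0,0,0]}'
python3 look.py b; python3 topz.py tz2
python3 - <<'E'
import cv2,pickle,numpy as np
c,im=pickle.load(open('b.pkl','rb'))
cr=im[25:95,305:405].astype(float)
cr=np.clip((cr-15)*3.0,0,255).astype(np.uint8)
cv2.imwrite('pics/wb5.png',cv2.resize(cr,None,fx=8,fy=8,interpolation=cv2.INTER_CUBIC)[:,:,::-1])
E
```

```text
clock: 17.18
tool_pos: [0.6154, -0.066, 0.092]
ee_rot: [0.299, 0.635, -0.312, 0.64]
ft_force: [0.5, -1.5, 1.8]
gripper_width: 0.093
17.175 [ 0.61537462 -0.06597272  0.09202496] [ 0.48738404 -1.53813703  1.8248329 ]
17.325
[[198 172 114 116 117  99  87 127 160 159 143 164 192 190 187 178]
 [196 169 112 117 119 104  92 133 162 159 151 176 192 191 189 189]
 [183 159 104 110 115 100  92 137 163 159 152 177 191 191 185 192]
 [173 153  96 104  97  81  94 131 144 139 148 173 186 184 183 187]
 [179 160 122 129 116  86 115 128  84  95 144 167 181 181 180 177]
 [185 179 173 177 168 162 173 150  58 106 170 177 186 185 183 183]
 [159 155 153 162 180 181 191 153  58 117 179 188 179 175 179 178]
 [116 114 104 117 130 131 139 101  50  96 138 152 150 151 171 169]
 [118 116 116 116 108 106 101  60  40  85 104  98 100 112 132 127]
 [114 113 112 113 119 118 103  62  46  97 118 111  94  98  99  95]
 [113 112 115 112 117 117  96  54  58 103 117 116 116 111 114 115]
 [114 110 110 108  95  88  75  61  47  96 120 116 117 116 116 113]
 [124 127 127 101  50  44  54  62  47  71  82  97 113 110 116 113]
 [137 139 139 111  41  27  35  35  31  30  22  79 113 109 109 104]
 [139 136 138 132 104  86  77  67  54  51  47 142 213 183 119 118]
 [132 135 140 147 145 140 129 123 114 113 110 200 247 187 130 132]
 [106 108 112 125 124 123 130 134 134 140 143 181 189 132 132 138]]
```

View pics/wb5.png

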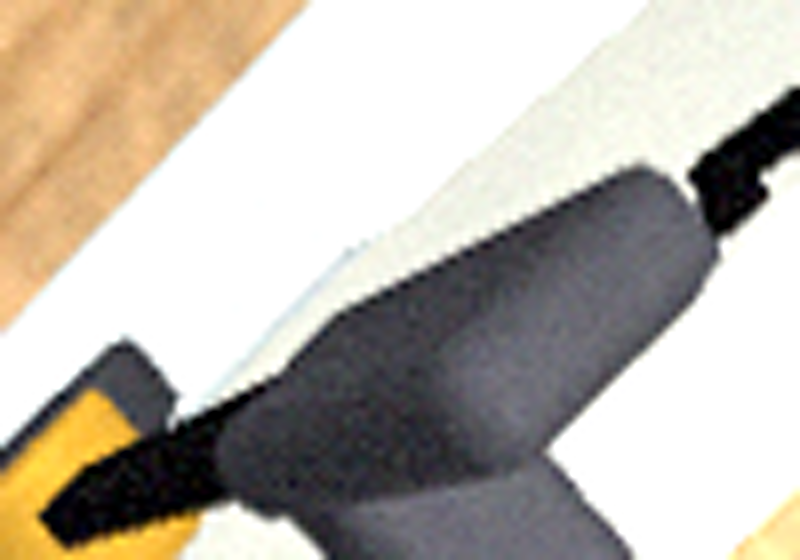

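View pics/tb.png

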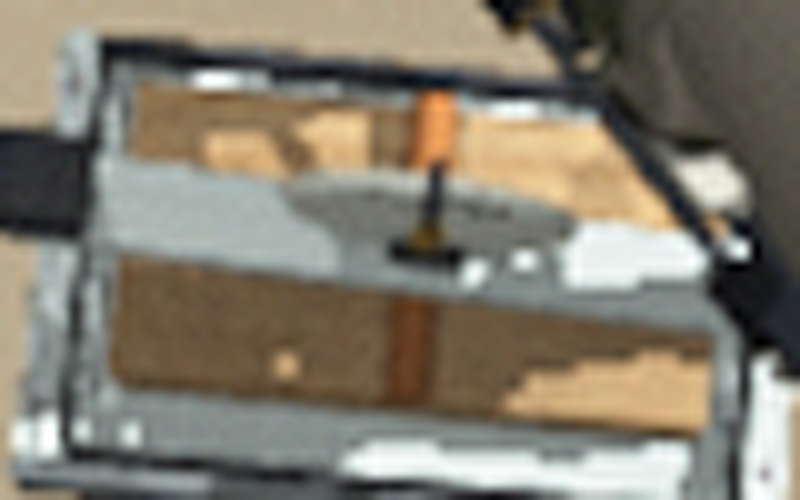

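```bash
sed -e "s/'a.pkl'/'b.pkl'/; s/(68,505),(172,452),(302,398)/(58,528),(130,497),(200,466)/; s/(380,258),(272,385),(690,75),(525,290)/(340,318),(224,432),(625,170),(443,388)/" joint.py > jointb.py
sed -i 's/^TS=.*/TS=[]/; s/.018,.135,.577,-.03,.025,.04,np/.016,.135,.577,-.05,.02,.03,np/' jointb.py; python3 jointb.py | grep -v '^\[\|^ '
```

```text
xn 0.5763 +- 0.0014
th -0.075 +- 0.0106
F 0.0008 +- 0.0004
D 0.0052 +- 0.0005
r0 0.0439 +- 0.0008
rr 0.004 +- 0.0009
ri 0.0352 +- 0.0005
ro 0.0432 +- 0.0006
gm 0.0478 +- 0.0071
y1 0.0317 +- 0.0008
z1 0.1343 +- 0.002
t1 0.1783 +- 0.0069
y2 0.0167 +- 0.0012
z2 0.1276 +- 0.0039
x2 0.5758 +- 0.0012
t2 -0.0177 +- 0.0153
q1 0.0217 +- 0.0016
q2 0.0345 +- 0.0016
off [ 0.3386  0.1303 -0.0137  0.1396 -0.1303  0.0938 -0.5166 -0.     -0.2252] cost 20.209928569171307 phi1 0.22605754996840519 phi2 deg 1.723264953578369
```

```bash
cat > topc.py <<'E'
from h import *
import sys
# simulate: columns of needle & tab outer/stem in top view for tilt errors
C=np.array([.5755,.0175,.134]);th=-.072
bx=np.array([np.cos(th),np.sin(th),0]);by=np.array([-bx[1],bx[0],0])
for dg in(-2,-1,0,1,2):
    a=np.radians(dg)
    P=[C+[0,0,.025],C+[0,0,.035],C+[0,0,.043]]+[C+bx*o+r*(by*np.sin(a)+np.array([0,0,np.cos(a)])) for r,o in((.054,-.0009),(.064,-.0009),(.064,.002),(.06,.008),(.06,.012))]
    print(dg,proj('top',P).round(2).tolist())
print(proj('top',C))
for n in('tz1','tz2'):
    g=np.load(n+'.npy').mean(2)
    for r in range(172,179):
        row=g[r,242:254];bg=np.interp(np.arange(12),[1.5,8.5],[np.median(row[0:4]),np.median(row[8:12])])
        w=np.clip(bg-row,0,None)[3:8 if n=='tz1' else 9];w[w<12]=0
        print(n,r,round((w*np.arange(245,245+len(w))).sum()/w.sum(),2))
E
python3 topc.py
```

```text
-2 [[247.26, 177.36], [247.31, 176.73], [247.34, 176.21], [248.0, 175.85], [248.17, 175.2], [248.27, 174.23], [248.41, 172.51], [248.55, 171.18]]
-1 [[247.26, 177.36], [247.31, 176.73], [247.34, 176.21], [247.68, 175.82], [247.79, 175.16], [247.89, 174.19], [248.06, 172.47], [248.2, 171.15]]
0 [[247.26, 177.36], [247.31, 176.73], [247.34, 176.21], [247.36, 175.78], [247.41, 175.12], [247.51, 174.15], [247.7, 172.43], [247.84, 171.11]]
1 [[247.26, 177.36], [247.31, 176.73], [247.34, 176.21], [247.05, 175.75], [247.03, 175.08], [247.14, 174.11], [247.35, 172.4], [247.49, 171.07]]
2 [[247.26, 177.36], [247.31, 176.73], [247.34, 176.21], [246.73, 175.72], [246.65, 175.04], [246.76, 174.07], [247.0, 172.36], [247.13, 171.04]]
[[247.14563954 178.90542235]]
tz1 172 247.29
tz1 173 247.11
tz1 174 246.99
tz1 175 246.93
tz1 176 246.81
tz1 177 246.87
tz1 178 247.1
tz2 172 248.22
tz2 173 248.19
tz2 174 248.07
tz2 175 247.79
tz2 176 247.57
tz2 177 247.42
tz2 178 247.18
```

Run:
```python
from h import *
for f,s,x0,y0 in(('t3',7,190,145),('t4',7,190,145),('t8',6,190,115)):
    im=cv2.imread('pics/'+f+'.png').astype(float)
    h,w=im.shape[:2];c=s//2
    g=im[c::s,c::s].mean(2) if s%2 else cv2.resize(im,(w//s,h//s),interpolation=cv2.INTER_AREA).mean(2)
    print(f);print(g[168-y0:182-y0,234-x0:252-x0].round().astype(int))
C=np.array([.5765,.0316,.134]);th=-.072
bx=np.array([np.cos(th),np.sin(th),0]);by=np.array([-bx[1],bx[0],0])
for dg in(11,12,13,14,15):
    a=np.radians(dg)
    P=[C,C+[0,0,.025],C+[0,0,.043]]+[C+bx*o+r*(by*np.sin(a)+np.array([0,0,np.cos(a)])) for r,o in((.044,-.0009),(.054,-.0009),(.064,-.0009),(.064,.002),(.06,.008),(.06,.012))]
    print(dg,proj('top',P).round(2).tolist())
```

```text
t3
[[170 177 181 183 186 190 190 163 107 113 115  99  91 127 156 154 149 171]
 [161 162 164 170 165 159 177 154 101 104 108  94  89 131 155 155 148 173]
 [163 162 165 170 147 100 129 137  91  96  95  76  88 135 157 153 144 167]
 [178 171 186 190 143  62 152 197 145 124 102  51  85 134 150 142 137 162]
 [192 179 191 199 152  80 207 254 246 245 244 239 235 204 143 119 133 167]
 [143 130 133 146 138  79 168 235 238 252 255 255 245 190 126 105 119 169]
 [ 80  80  79  80  76  60  91 112 126 170 203 193 141 100 114 124 122 150]
 [113 113 113  99  73  67  91 110 104  96  86 100 110 122 127 136 136 135]
 [106 107 106 113 106  97  95  96  80  91 113 121 130 132 135 140 145 146]
 [124 113 113 108 112 113 109  83  69  80 119 140 136 142 146 145 145 145]
 [158 150 136 104  96  80  86  86  81  64 103 141 149 145 146 147 147 144]
 [172 173 154 113  95  53  78  87  96  71  75 111 144 149 147 149 144 147]
 [170 172 153 117 101  89 108 106 103 101  77  81 130 151 147 146 146 146]
 [168 144 124 104 106 118 124 126 118 108  94  71 104 141 149 148 146 147]]
t4
[[170 174 181 178 185 188 191 164 111 112 1
[... 2182 characters left out ...]
73.3], [239.05, 171.61], [239.2, 170.29]]
12 [[242.61, 178.44], [242.62, 176.89], [242.63, 175.72], [239.55, 175.7], [238.82, 174.98], [238.09, 174.25], [238.19, 173.28], [238.71, 171.59], [238.85, 170.27]]
13 [[242.61, 178.44], [242.62, 176.89], [242.63, 175.72], [239.3, 175.68], [238.51, 174.96], [237.72, 174.22], [237.83, 173.26], [238.36, 171.57], [238.51, 170.25]]
14 [[242.61, 178.44], [242.62, 176.89], [242.63, 175.72], [239.05, 175.67], [238.21, 174.94], [237.35, 174.2], [237.46, 173.24], [238.02, 171.55], [238.16, 170.23]]
15 [[242.61, 178.44], [242.62, 176.89], [242.63, 175.72], [238.8, 175.66], [237.9, 174.93], [236.99, 174.18], [237.09, 173.22], [237.68, 171.54], [237.82, 170.21]]
```

```bash
cat > j2.py <<'E'
from tick import *
exec(open('joint.py').read().split('def model')[0].replace('from tick import *',''))
print('camA',-A[2][:3,:3].T@A[2][:3,3],'camB',-B[2][:3,:3].T@B[2][:3,3])
def run(wA,wB,th0=-.068,w=.003):
  def f(p):
    xn,th,F,D,rr,ri,ro,ph,y,z,t=p
    bx=np.array([np.cos(th),np.sin(th),0]);by=np.array([-bx[1],bx[0],0]);ez=np.array([0,0,1.]);C=np.array([xn,y,z]);out=[]
    for cam,n,tt,T,wt in((A,nA,tA,TAf,wA),(B,nB,tB,TBf,wB)):
      out.append((pj(cam,[C+ez*rr,C+ez*.0435])-n).ravel())
      P=lambda q,r:C-bx*F+by*(q*np.cos(ph)+r*np.sin(ph))+ez*(r*np.cos(ph)-q*np.sin(ph))
      out.append(((pj(cam,[P(w,.044),P(-w,.044),P(w,.064),P(-w,.064)])-tt)*np.array(wt)[:,None]).ravel())
      for k,a,b in T:
        q=-.54+.09*k+t;out.append((pj(cam,[C+bx*D+r*(by*np.sin(q)+ez*np.cos(q)) for r in(ri,ro)])-[a,b]).ravel())
    return np.r_[np.concatenate(out)/.5,(th-th0)/.01,(F-.001)/.001,(z-.134)/.003,(t-.18)/.005]
  s=least_squares(f,[.577,-.068,.001,.005,.005,.035,.043,.22,.031,.134,.18],loss='soft_l1',x_scale=.01)
  print('phi',s.x[7],'t',s.x[10],'gm',s.x[7]-s.x[10],'F',s.x[2],'cost',s.cost)
run([1,1,1,1],[1,1,1,1]);run([1,1,1,1],[0,0,0,0]);run([0,0,0,0],[1,1,1,1]);run([1,0,1,1],[0,0,0,0]);run([1,0,1,1],[0,0,0,1]);run([0,0,1,1],[0,0,0,0]);run([0,0,1,1],[0,0,1,1])
E
python3 j2.py
```

```text
camA [0.4482 0.042  0.3734] camB [0.3969 0.0864 0.3729]
phi 0.2250080656412388 t 0.17815902049372684 gm 0.04684904514751195 F 0.001010889236581766 cost 23.79597932073789
phi 0.22626517797964818 t 0.1787294604399343 gm 0.04753571753971389 F 0.001127543807154941 cost 14.166626819168608
phi 0.2251900061637351 t 0.17826105117086732 gm 0.04692895499286778 F 0.0008514424009646825 cost 15.441762833027857
phi 0.2216566594995773 t 0.1792727017356628 gm 0.042383957763914515 F 0.0011190641719904073 cost 7.98583342002466
phi 0.22383098839364116 t 0.1792269233393615 gm 0.04460406505427966 F 0.0010975158810135625 cost 8.151812004314664
phi 0.22400438945423784 t 0.17901542305799586 gm 0.044988966396241975 F 0.0011395535560750584 cost 7.472193578733173
phi 0.22427057494157823 t 0.17886691588171255 gm 0.04540365905986568 F 0.0011446428437731845 cost 7.857233570548468
```

```bash
python3 -m inch '{"grip":[1,1,1,1,1,1,1,1,1,1,1,1,1,1,1,1,1,1,1,1],"slide":[[-0.09,0,0],[0,0,0],[0,0,0],[0,0,0],[0,0,0],[0,0,0],[0,0,0],[0,0,0],[0,0,0],[0,0,0],[0,0,0],[0,0,0],[0,0,0],[0,0,0],[0,0,0],[0,0,0],[0,0,0],[0,0,0],[0,0,0],[0,0,0]],"yaw":[0,0,0,0,0,0,0,0,0,0,0,0,0,0,0,0,0,0,0,0]}'
python3 look.py c; python3 topz.py tz3 | head -1
python3 - <<'E'
from h import *
g=np.load('tz3.npy').mean(2);print(g[171:180,242:254].round().astype(int))
snap('scene','s11',(195,140,325,240),6)
E
```

```text
clock: 19.82
tool_pos: [0.6154, -0.0659, 0.0929]
ee_rot: [0.299, 0.635, -0.312, 0.64]
ft_force: [0.4, -0.8, 2.2]
gripper_width: 0.0928
19.825 [ 0.61535904 -0.0659315   0.0929333 ] [ 0.42236964 -0.81882219  2.19774735]
19.975
[[120 128 117  84 116 118  75 106 145 169 184 182]
 [173 180 166 164 174 149  48 113 168 176 185 184]
 [148 157 165 175 181 132  51 137 192 184 187 180]
 [ 84 102 104 115 115  63  57 124 152 146 159 170]
 [107 110 101 102  89  47  57  96 103  88 102 122]
 [112 114 117 115  96  57  62 108 118 111  96  88]
 [116 118 118 108  78  48  57 105 117 116 119 116]
 [113 108  93  81  64  44  57  96 119 117 114 117]
 [116  89  41  45  54  60  58  69  84  94 114 111]]
```

View pics/wc.png

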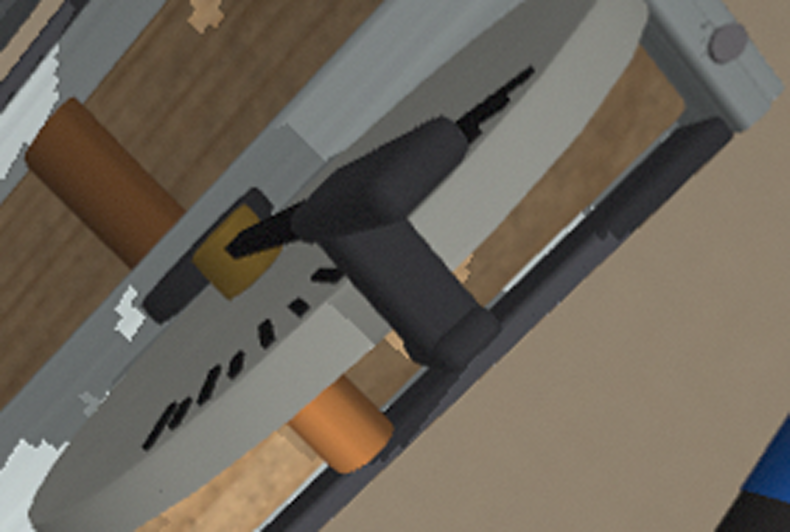

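View pics/s11.png

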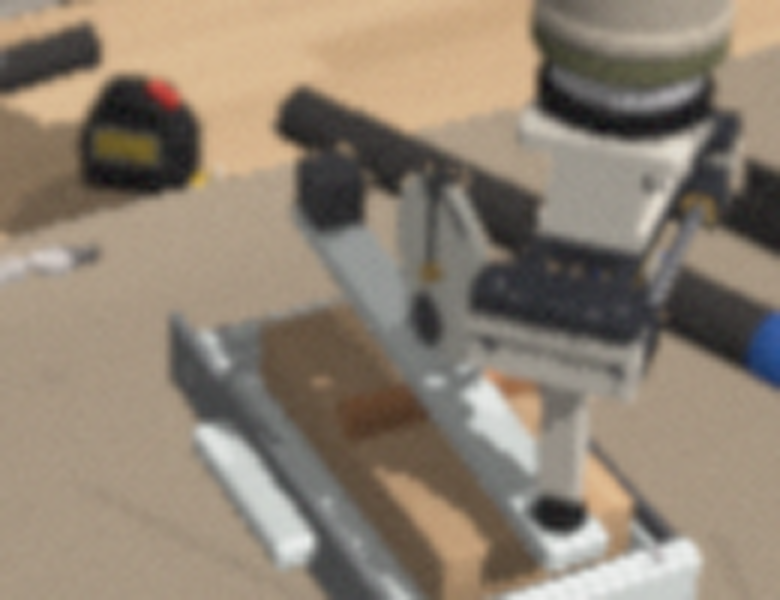

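```bash
python3 -m inch '{"grip":[1,1,1,1,1,1,1,1,1,1,1,1,1,1,1,1,1,1,1,1],"slide":[[-0.04,0,0],[0,0,0],[0,0,0],[0,0,0],[0,0,0],[0,0,0],[0,0,0],[0,0,0],[0,0,0],[0,0,0],[0,0,0],[0,0,0],[0,0,0],[0,0,0],[0,0,0],[0,0,0],[0,0,0],[0,0,0],[0,0,0],[0,0,0]],"yaw":[0,0,0,0,0,0,0,0,0,0,0,0,0,0,0,0,0,0,0,0]}'
python3 topz.py tz4 | head -1; python3 look.py d
python3 - <<'E'
from h import *
g=np.load('tz4.npy').mean(2);print(g[171:180,242:254].round().astype(int))
a=np.load('tz1.npy');snap('top','tfull')
E
```

```text
clock: 22.52
tool_pos: [0.6154, -0.066, 0.0933]
ee_rot: [0.299, 0.635, -0.312, 0.64]
ft_force: [-1.5, -0.2, 2.5]
gripper_width: 0.0929
22.575
22.575 [ 0.6153802  -0.06593892  0.09333449] [0.11003725 0.62092154 2.5600034 ]
[[123 126 114  86 112 117  67 105 144 169 182 183]
 [174 180 175 162 163 126  54 122 166 176 188 184]
 [144 153 165 170 164 114  66 150 190 185 182 181]
 [ 82  92 100 106 105  78  70 124 147 145 156 169]
 [107 114 103 104  84  37  63  94  99 103 110 122]
 [118 117 116 118  93  34  62 107 120 120 102  93]
 [113 113 117 112  76  39  59 105 118 116 116 121]
 [110 106  91  81  69  50  65 101 115 113 118 117]
 [121  86  43  45  58  54  59  77  80  97 116 112]]
```

View pics/tfull.png

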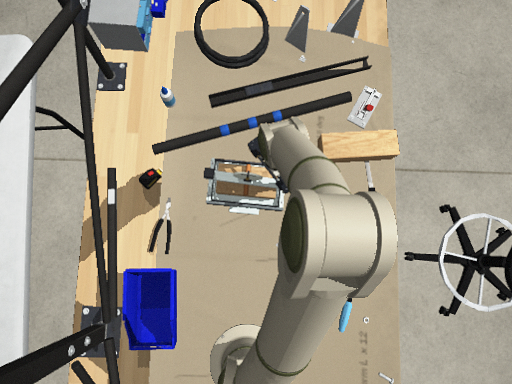

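```bash
python3 -c "
from bench import env
print(env.close_job()); print(env.get_obs()['clock'])"
```

```text
the job is handed in; nothing more can be done
None
the job is handed in; nothing more can be done
```

I pushed the drawer fully home, then pressed the gauge's pad down with one fingertip until the needle settled at the mark tab. I handed the job in at about 22.7 s with the finger still holding the pad.

- **Drawer:** I pushed it by the lip until it hit its stop. I pushed too far: the force components climbed to 68, 22 and 56 N (about 91 N in all) before I backed off. That is below the 120 N wrist limit, and the contact was by the fingertips. Later top pictures show the front panel flush with the rails.
- **Alignment:** My last checks disagreed slightly.
  - **Frontal wrist views plus the pressed pad height:** these put the tab within about 0.3° of the needle.
  - **Top picture:** this suggested the gauge is pressed about 0.7–0.8° too far.
  - **Wrist view while pressing:** a fit at an earlier pressed position had said about 2° short. I gave it little weight because most of that view was blocked and the answer was poorly determined.
  - **What I did:** I first pressed slightly deeper, then backed off in two small steps to a point between the first two estimates.
- **Hold:** The final press was about 2.5 N, and I let the gauge settle for over 2 s before handing in.
- **Not disturbed:** I saw no sign that the needle, the tab or the other things on the bench had been touched, or that the gauge had left the bead. In the final top picture the arm hides the spanner and torch, so I could not confirm those two there.

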